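Turn the dial plates face up on the light desk

TASK

The radio's dial plates lie face down on the bench. Turn every one over, working its edge against the fixed metal fence if that helps, and lay them face up, flat and side by side, on the sloping light desk; once all of them lie there, throw the desk's lamp switch fully over. Leave the mug, the Morse key and the screwdriver alone.

Things in the scene. Friction and masses are not known exactly. Their poses are not given: they have to be found in the camera images.
- plate_a_mid (a point): centre of a dial plate (half-way up): flat rigid acrylic plate, 100 (own x) x 62 (own y) x 7 mm, about 60 g, plain grey back on its +z side; its printed front (dark, with a white round dial) is its -z side. z up means it lies face down, as at the start. May be absent (None)
- plate_b_mid (a point): centre of a dial plate (half-way up): flat rigid acrylic plate, 100 (own x) x 62 (own y) x 7 mm, about 60 g, plain grey back on its +z side; its printed front (dark, with a white round dial) is its -z side. z up means it lies face down, as at the start. May be absent (None)
- plate_c_mid (a point): centre of a dial plate (half-way up): flat rigid acrylic plate, 100 (own x) x 62 (own y) x 7 mm, about 60 g, plain grey back on its +z side; its printed front (dark, with a white round dial) is its -z side. z up means it lies face down, as at the start. May be absent (None)
- plate_d_mid (a point): centre of a dial plate (half-way up): flat rigid acrylic plate, 100 (own x) x 62 (own y) x 7 mm, about 60 g, plain grey back on its +z side; its printed front (dark, with a white round dial) is its -z side. z up means it lies face down, as at the start. May be absent (None)
- fence_top (a point): middle of the top edge of the fixed fence: an upright aluminium wall screwed to the bench, 50 mm high, 8 mm thick (its x), 180 mm long (its y), both sides free; a 40 mm wide, 1.6 mm flat foot on its +x side is only for looks
- desk_top: sloping flat top of the fixed light desk, 150 mm (own x, up the slope) x 440 mm (own y); origin at the middle of the surface, z out of the surface, sloped 0.26 rad with its low edge towards the robot (surface 26 mm above the bench there, 65 mm at the far edge). A 5 mm thick lip stands 6 mm proud along the low edge. Dry friction holds a plate where it is laid
- lamp_switch (a joint): toggle lever on a small block beside the desk's left (+y) end, 0 = off, leaning 0.5 rad from upright towards the robot (desk's -x), 1.0 rad = fully over, leaning 0.5 rad the other way; light friction, stays where it is left
- lamp_switch_tip (a point): tip of that lever, centre of the 26 mm black ball on a slim stick; the ball is 50 mm from the hinge axis, which lies 22 mm above the bench; it swings in the vertical plane along the desk's x axis
- mug_rim (a point): bystander: centre of the mouth of a white mug, 80 mm across, 90 mm high
- morse_key: bystander: Morse key on a 70 x 120 mm dark base, 35 mm high; origin under its centre
- screwdriver_grip (a point): bystander: a screwdriver lying on the bench, about 200 mm long; point on its handle
Mind the look-alikes: they are no part of the job. Leave any pink or yellow look-alike of the part that bears plate_d_mid alone. Leave any turquoise look-alike of the part that bears plate_b_mid alone.

How it is judged:
On the way, in this order (a step that is already met when the one before it is completed fails the run):
1. every dial plate present lies face up and flat on the light desk (angle between each of plate_a_mid, plate_b_mid, plate_c_mid, plate_d_mid's own z axis and vertical above 2.7 rad and angle between the z axis of each of plate_a_mid, plate_b_mid, plate_c_mid, plate_d_mid and the z axis of desk_top, either way round below 0.08 rad and z of plate_a_mid in the frame of desk_top between 0 and 0.008 m and x of plate_a_mid in the frame of desk_top between -0.07 and 0.07 m and y of plate_a_mid in the frame of desk_top between -0.215 and 0.215 m and linear speed of each of plate_a, plate_b, plate_c, plate_d below 0.02 m/s and z of plate_b_mid in the frame of desk_top between 0 and 0.008 m and x of plate_b_mid in the frame of desk_top between -0.07 and 0.07 m and y of plate_b_mid in the frame of desk_top between -0.215 and 0.215 m and z of plate_c_mid in the frame of desk_top between 0 and 0.008 m and x of plate_c_mid in the frame of desk_top between -0.07 and 0.07 m and y of plate_c_mid in the frame of desk_top between -0.215 and 0.215 m and z of plate_d_mid in the frame of desk_top between 0 and 0.008 m and x of plate_d_mid in the frame of desk_top between -0.07 and 0.07 m and y of plate_d_mid in the frame of desk_top between -0.215 and 0.215 m), for 0.2 s.
2. the lamp switch is thrown fully over (value of joint lamp_switch above 0.85 rad), for 0.2 s.
At the end, for the whole second after the job is handed in: Every plate present rests face up, flat on the sloping desk (within 0.08 rad of its surface, its centre less than 8 mm above it and so not on another plate, centre within 70 mm of the desk's middle up or down the slope and within 215 mm along it), at rest, and the lamp switch is past 0.85 rad (all of step 1 and value of joint lamp_switch above 0.85 rad); the robot touches nothing.
It fails at once if the mug is disturbed (moved more than 30 mm) (distance of mug_rim from where it was at the start of the episode above 0.03 m).
It fails at once if the Morse key is disturbed (moved more than 30 mm) (distance of morse_key from where it was at the start of the episode above 0.03 m).
It fails at once if the screwdriver is disturbed (moved more than 30 mm) (distance of screwdriver_grip from where it was at the start of the episode above 0.03 m).
Of plate_a, plate_b, plate_c, plate_d only 3 to 4 are there at a start; the rules pass over those that are not, and their reading is None.
At some moment in a run one of plate_a, plate_b, plate_c, plate_d may be knocked a few centimetres aside while the robot is not near it.
It also fails if it takes over 210 s, if anything falls off the work surface, if the arm or the gripper's body presses on something with over 40 N, if the wrist force passes 120 N, or if a joint passes its speed limit or range.

ROBOT

A 6-joint arm with a two-finger parallel gripper is mounted at the origin on the work surface. World frame = base frame: x ahead of the robot, y to its left, z up, the work surface at z = 0. Lengths are in m, angles in rad, forces in N, time in s.
With the tool pointing down it reaches from about 0.35 to 0.775 m from the base axis. Payload 5.5 kg.
Tool frame: the origin (TCP) lies between the finger pads; the fingertips stand 19 mm ahead of it and the grasp point (between the pads) is the TCP; z points along the fingers, x is the direction in which the jaws open and shut, and the axes are right-handed (so a half turn about z gives the same grasp; the last joint's range is limited). The gripper opens to 85 mm and grips with 20 to 120 N. Pads are 22 mm wide; open, the fingers measure 114 mm over their backs; the gripper's body (76 mm by 85 mm) begins 54 mm behind the grasp point. The pads swing forward as they close: fully open they stand 13 mm farther back than shut.
Start: joints at [-1.353, 0.313, 0.046, 1.304, 0, 1.431], TCP at [0.201, -0.539, 0.25] pointing down, gripper open.
Joint ranges: [-2.76, 2.76], [-0.86, 1.69], [-1.03, 1.26], [-2.2, 2.34], [-1.47, 1.5], [-3.14, 3.14]. Speed limits (rad/s): [2.57, 2.57, 3.14, 3.14, 3.14, 3.14].

INTERFACE

Orientations are given as a unit quaternion [w, x, y, z].
In Python, from workcell import env gives the robot as it stands. The module is installed in compiled form; this text tells all that it offers.
- The arm moves only by the tool carry_out, never from a script. Its argument "steps" is a list of rows, each a list of 7 numbers: the gripper command: -1 is shut, 1 is fully open, values between are in proportion, then the shift along the tool's x, y, z in m, then the turn, a rotation vector about the tool's x, y, z in rad. A call has 1 to 20 rows; each row shifts and turns the commanded pose from where the row before left it, along the tool's axes as they then stand; what a row does not reach is not made up. A row lasts 1/8 s, in which the tool goes at most 62.5 mm and 10.7 degrees, less where a joint would pass 70% of its speed; a pose out of reach is approached as far as the arm can. A call with a gripper value outside its range is refused whole. The fingers move at their own pace and stop on an object; "grip_force" is the grip in N (left out, the last holds). Time passes only in rows, so rows that do not move let the fingers close. It gives the time, the measured TCP pose, the force and the opening at its end, in the units of the state.
- env.get_state(): the state, without advancing time (a new reading comes with each control period).
- env.read_camera(name): name is "scene" or "side" or "wrist"; returns a dict with "color" (384x512x3 uint8, red, green, blue), "K" (3x3 intrinsics, pixels), "R" (3x3) and "t" (3): a world point X has camera coordinates R X + t. Camera axes: x right, y down, z forward; pixel columns grow to the right and rows downward; lengths in m; the calibration is good to about 2 mm. A picture is of the moment at which its call begins. There is no depth.
- env.hand_in(): hands the job in, once; it reports no verdict.
The state is a dict: "clock": time; "joint_pos": joint angles; "qvel": joint speeds; "tau": joint torques, N m; "tcp_pos": TCP position; "orientation": TCP orientation; "wrist_force": force on the tool from outside, world axes, zero at the start; "ft_torque": the same for the moment, N m; "finger_gap": finger opening in m.
Only numpy, scipy, OpenCV 4.12 (cv2) and the standard library are available. Lean on these libraries where they do the work, as an engineer would, in place of code of your own. Each camera call takes 0.05 s, during which the arm holds its last target. There are 200 camera calls.

## Working session

There is one attempt and no reset: what is moved stays moved. The work goes in short steps, Python scripts to look and compute and a tool call to move; the robot and the scene stay as the last step left them, time stands still between calls to the robot, and variables do not carry over. Pictures are saved under pics/ and viewed, about 12 in all and at most 16, crops included, and the job is handed in when it is done.

Besides the shell and the picture viewer there is one more tool, called after ">>>" as name(argument=value, ...) on one line, values as JSON. carry_out: Moves the arm, as the interface text tells. Its arguments: {"type":"object","properties":{"steps":{"type":"array","items":{"type":"array","items":{"type":"number"}}},"grip_force":{"type":"number"}},"required":["steps"]}

```bash
mkdir -p pics; cat > h.py <<'E'
import numpy as np, cv2
from workcell import env
from scipy.spatial.transform import Rotation as Ro
def cam(n): return env.read_camera(n)
def save(im,f): cv2.imwrite('pics/'+f,cv2.cvtColor(im,cv2.COLOR_RGB2BGR))
def up(c,uv,z):
    uv=np.atleast_2d(np.array(uv,float)); out=[]
    for u,v in uv:
        d=c['R'].T@np.linalg.inv(c['K'])@np.array([u,v,1]); o=-c['R'].T@c['t']
        out.append(o+d*(z-o[2])/d[2])
    return np.array(out)
def proj(c,X):
    p=(c['R']@np.atleast_2d(X).T).T+c['t']; p=(c['K']@p.T).T; return p[:,:2]/p[:,2:]
E
python3 - <<'E'
from h import *
a=cam('scene');b=cam('side');s=env.get_state()
save(cv2.resize(a['color'],(800,600),interpolation=cv2.INTER_CUBIC),'s1.png');save(cv2.resize(b['color'],(800,600),interpolation=cv2.INTER_CUBIC),'d1.png')
print(s)
for c in(a,b):print(c['K'],c['R'],c['t'],-c['R'].T@c['t'])
E
```

```text
{'clock': 0.1, 'joint_pos': array([-1.35258956e+00,  3.13960861e-01,  4.50965603e-02,  1.30362603e+00,
        2.99635627e-05,  1.43121565e+00]), 'qvel': array([ 0.00086176, -0.00236463,  0.00267321, -0.00139472,  0.00140346,
        0.00040184]), 'tau': array([ 2.86273425e-03, -4.81727350e+01,  2.99242651e+01,  1.27934193e-02,
       -1.31897568e-04,  4.82633538e-06]), 'tcp_pos': array([ 0.20128155, -0.53815862,  0.24947943]), 'orientation': array([-5.85919084e-04,  8.21645194e-01, -5.69998647e-01, -6.11826571e-04]), 'wrist_force': array([ 0.1409477 ,  0.95856254, -1.18875147]), 'ft_torque': array([ 0.03463906, -0.01517486, -0.01673337]), 'finger_gap': 0.08514589443255387}
[[361.47908653   0.         255.34582932]
 [  0.         361.47908653 186.67832848]
 [  0.           0.           1.        ]] [[ 0.89484491  0.44624164 -0.01099931]
 [ 0.34185767 -0.70095314 -0.62593772]
 [-0.28702948  0.55635699 -0.77979547]] [-0.49438805 -0.14654076  1.32964143] [ 0.87414301 -0.62185697  0.93968505]
[[461.58397931   0.         255.36848404]
 [  0.         461.58397931 193.24850516]
 [  0.           0.           1.        ]] [[ 0.96842781 -0.24929198  0.00104324]
 [-0.14376923 -0.56191121 -0.81460801]
 [ 0.20366145  0.78873906 -0.58001095]] [-0.50762664  0.1495555   1.71966953] [ 0.16287084 -1.39888087  1.11978586]
```

View pics/s1.png

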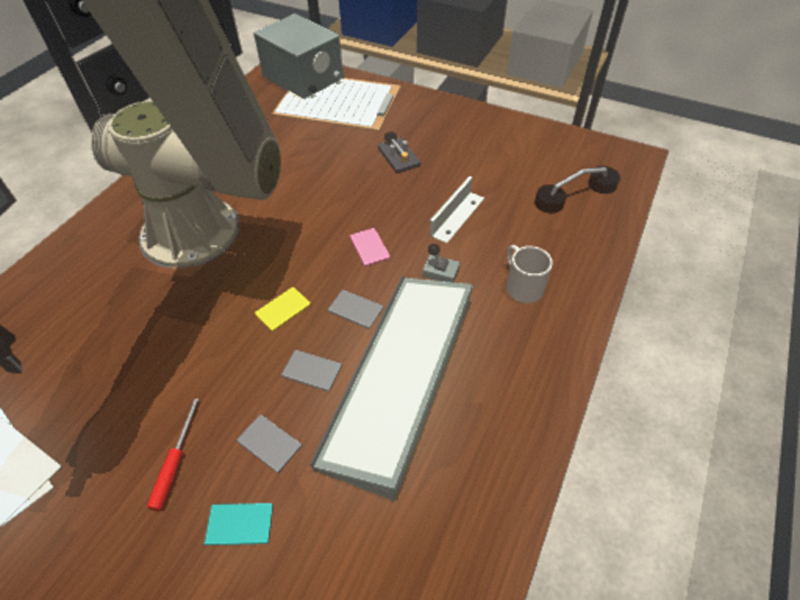

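View pics/d1.png

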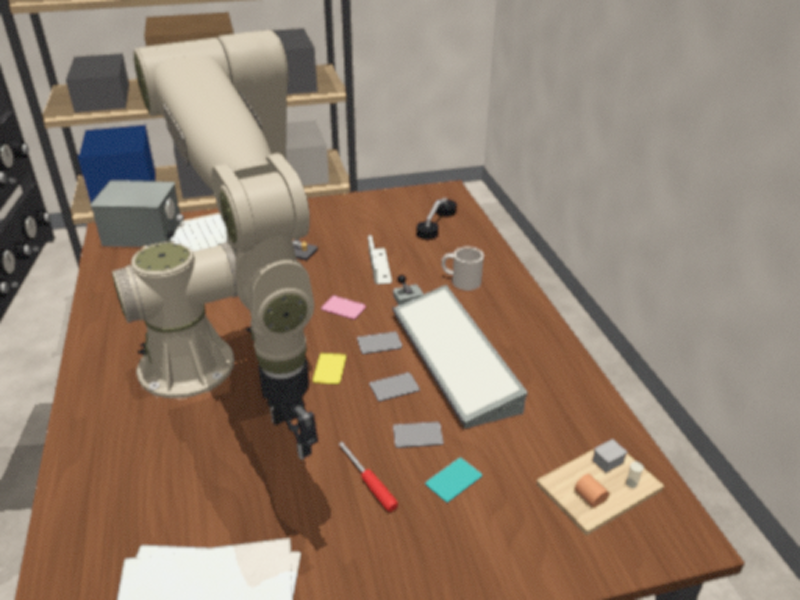

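```bash
cat >> h.py <<'E'
def plates(c,z=.007,box=None):
    im=c['color'].astype(int); r,g,b=im[...,0],im[...,1],im[...,2]
    m=((abs(r-g)<14)&(abs(g-b)<16)&(im.mean(2)>75)&(im.mean(2)<165)).astype(np.uint8)
    n,l,st,ce=cv2.connectedComponentsWithStats(m,connectivity=4); res=[]
    for i in range(1,n):
        if not 60<st[i,4]<60000: continue
        cs,_=cv2.findContours((l==i).astype(np.uint8),cv2.RETR_EXTERNAL,cv2.CHAIN_APPROX_NONE)
        w=up(c,cs[0][:,0,:],z)[:,:2].astype(np.float32)
        (x,y),(a,h),th=cv2.minAreaRect(w*1000)
        if a<h: a,h,th=h,a,th+90
        if 80<a<120 and 45<h<80: res.append((round(x),round(y),round(a),round(h),round((th+90)%180-90,1),tuple(ce[i].round())))
    return res
E
python3 - <<'E'
from h import *
for n in('scene','side'):
    c=cam(n);print(n,plates(c))
    k=.64
    P={'scene':dict(fa=(432,213),fb=(471,178),fc=(433,233),d1=(405,279),d2=(471,284),d3=(394,497),d4=(314,466),sw=(433,250),mug=(530,262)),
       'side':dict(fa=(375,258),fb=(370,236),d1=(394,304),d2=(440,287),d3=(523,390),d4=(466,420),sw=(402,280),mug=(467,256))}[n]
    Z=dict(fa=.05,fb=.05,fc=0,d1=.026,d2=.065,d3=.065,d4=.026,sw=.066,mug=.09)
    for q in P: print(q,up(c,np.array(P[q])*k,Z[q])[0].round(3))
a=cam('scene')['color'];save(np.hstack([cv2.resize(a[90:250,220:370],None,fx=3.2,fy=3.2,interpolation=cv2.INTER_CUBIC),cv2.resize(cam('side')['color'][140:240,210:340],(300,512))[:, :]]),'c1.png')
E
```

```text
scene [(-725, 121, 83, 65, 71.4, (np.float64(9.0), np.float64(78.0))), (468, -36, 100, 63, -0.4, (np.float64(227.0), np.float64(197.0))), (465, -201, 100, 62, 7.3, (np.float64(199.0), np.float64(237.0))), (476, -358, 99, 62, -9.1, (np.float64(172.0), np.float64(283.0)))]
fa [0.512 0.251 0.05 ]
fb [0.546 0.402 0.05 ]
fc [0.521 0.24  0.   ]
d1 [0.534 0.066 0.026]
d2 [0.673 0.083 0.065]
d3 [ 0.726 -0.363  0.065]
d4 [ 0.577 -0.365  0.026]
sw [0.567 0.134 0.066]
mug [0.764 0.168 0.09 ]
side [(581, 150, 92, 77, 20.0, (np.float64(260.0), np.float64(188.0))), (463, -39, 98, 62, -0.7, (np.float64(242.0), np.float64(219.0))), (460, -204, 98, 63, 7.3, (np.float64(252.0), np.float64(247.0))), (471, -362, 98, 63, -8.9, (np.float64(267.0), np.float64(278.0))), (969, -583, 88, 48, -81.2, (np.float64(439.0), np.float64(299.0)))]
fa [0.526 0.278 0.05 ]
fb [0.539 0.4   0.05 ]
d1 [0.532 0.083 0.026]
d2 [0.653 0.074 0.065]
d3 [ 0.71  -0.347  0.065]
d4 [ 0.577 -0.366  0.026]
sw [0.565 0.129 0.066]
mug [0.756 0.163 0.09 ]
```

View pics/c1.png

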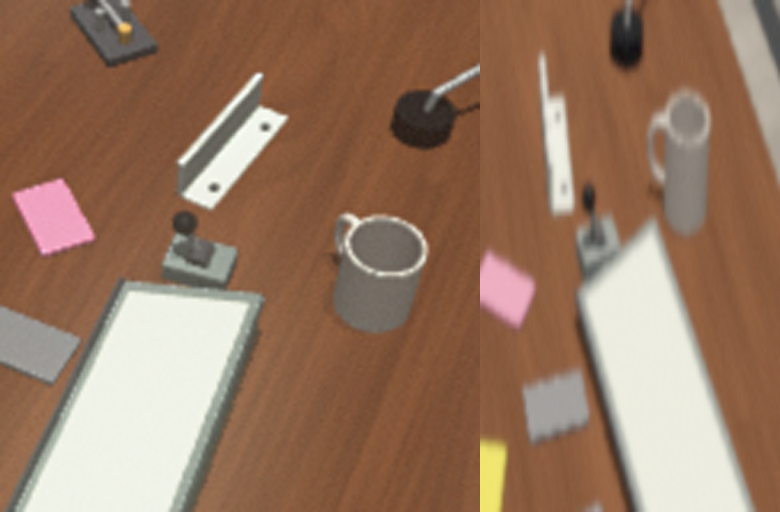

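>>> carry_out(steps=[[1, -0.031, -0.037, 0.011, 0, 0, 0], [1, -0.031, -0.037, 0.011, 0, 0, 0], [1, -0.031, -0.037, 0.011, 0, 0, 0], [1, -0.031, -0.037, 0.011, 0, 0, 0], [1, -0.031, -0.037, 0.011, 0, 0, 0], [1, -0.031, -0.037, 0.011, 0, 0, 0], [1, -0.031, -0.037, 0.011, 0, 0, 0], [1, -0.031, -0.037, 0.011, 0, 0, 0], [1, -0.031, -0.037, 0.011, 0, 0, 0], [1, -0.031, -0.037, 0.011, 0, 0, 0], [1, -0.031, -0.037, 0.011, 0, 0, 0], [1, -0.031, -0.037, 0.011, 0, 0, 0], [1, 0, 0, 0, 0, 0, -0.1855], [1, 0, 0, 0, 0, 0, -0.1855], [1, 0, 0, 0, 0, 0, -0.1855], [1, 0, 0, 0, 0, 0, -0.1855], [1, 0, 0, 0, 0, 0, -0.1855], [1, 0, 0, 0, 0, 0, -0.1855], [1, 0, 0, 0, 0, 0, -0.1855], [1, 0, 0, 0, 0, 0, -0.1855]], grip_force=40)

```text
clock: 2.8
tcp_pos: [0.487, -0.0347, 0.1183]
orientation: [0.0, 0.99, 0.138, 0.0]
wrist_force: [0.4, 0.2, -0.5]
finger_gap: 0.0855
```

>>> carry_out(steps=[[1, 0, 0, 0, 0, 0, -0.1855], [1, 0, 0, 0, 0, 0, -0.1855], [1, 0, 0, 0, 0, 0, -0.1855], [1, 0, 0, 0, 0, 0, -0.1855], [1, 0, 0, 0, 0, 0, -0.1855], [1, 0, 0, 0, 0, 0, -0.1855], [1, 0, 0, 0, 0, 0, -0.1855], [1, 0, 0, 0, 0, 0, 0]])

```text
clock: 3.8
tcp_pos: [0.487, -0.0347, 0.1183]
orientation: [0.0, 0.708, 0.706, -0.0]
wrist_force: [0.3, 0.0, -0.9]
finger_gap: 0.0855
```

```bash
cat >> h.py <<'E'
import json
def st():
    s=env.get_state(); q=s['orientation']; R=Ro.from_quat([q[1],q[2],q[3],q[0]]).as_matrix()
    with open('log.jsonl','a') as f: f.write(json.dumps([list(s['joint_pos']),list(s['tcp_pos']),R.tolist()])+'\n')
    print('t',round(s['clock'],2),'q',s['joint_pos'].round(3),'tcp',s['tcp_pos'].round(4),'F',s['wrist_force'].round(1),'gap',round(s['finger_gap'],4)); print(R.round(3))
    return s,R
def rel(p,Rt=None):
    "shift in current tool axes and turn to reach target"
    s,R=st(); d=R.T@(np.array(p)-s['tcp_pos']); w=np.zeros(3) if Rt is None else Ro.from_matrix(R.T@Rt).as_rotvec()
    print('shift',d.round(4),'rows',np.linalg.norm(d)/.0625,'turn',w.round(4),'rows',np.linalg.norm(w)/.1865)
def tool(yaw,pitch):
    "pitch=pi/2 down, 0 horizontal; heading yaw; tool x = left"
    cy,sy=np.cos(yaw),np.sin(yaw); x=np.array([-sy,cy,0]); z=np.array([cy*np.cos(pitch),sy*np.cos(pitch),-np.sin(pitch)])
    return np.array([x,np.cross(z,x),z]).T
E
python3 - <<'E'
from h import *
s,R=st()
c=cam('wrist');print(plates(c,.007)); print(c['R']@(s['tcp_pos'])+c['t'])
for n in('scene','side'):
    c=cam(n);print([p[:5] for p in plates(c) if 400<p[0]<900 and p[1]<100])
c=cam('wrist');save(c['color'],'w1.png')
rel([.492,-.037,.022],tool(-.008,np.pi/2))
E
```

```text
t 3.8 q [-0.236  0.231 -0.403  0.936 -0.    -0.232] tcp [ 0.487  -0.0347  0.1183] F [ 0.3  0.  -0.9] gap 0.0855
[[ 0.003  1.     0.   ]
 [ 1.    -0.003 -0.   ]
 [-0.     0.    -1.   ]]
[(460, -198, 99, 62, 7.2, (np.float64(65.0), np.float64(161.0)))]
[0.00027516 0.03681948 0.14211918]
[(468, -29, 104, 78, -4.6)]
[(463, -38, 101, 65, -2.1), (459, -204, 99, 63, 7.3)]
t 4.0 q [-0.236  0.231 -0.403  0.936 -0.    -0.232] tcp [ 0.487  -0.0347  0.1183] F [ 0.1 -0.  -0.1] gap 0.0857
[[ 0.003  1.     0.   ]
 [ 1.    -0.003 -0.   ]
 [-0.     0.    -1.   ]]
shift [-0.0023  0.005   0.0963] rows 1.5432009759910454 turn [0.     0.0001 0.0046] rows 0.024555465243737435
```

View pics/w1.png

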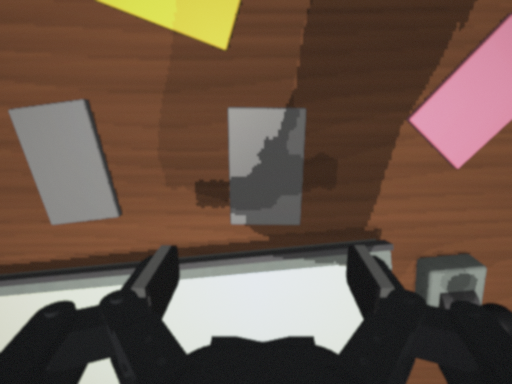

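```bash
python3 - <<'E'
from h import *
c=cam('wrist')
w=up(c,[(229,108),(305,108),(300,224),(232,224)],.007);print(w.round(4),w.mean(0))
rel([w.mean(0)[0]+.025,w.mean(0)[1],.0155])
E
```

```text
[[ 0.4148 -0.0608  0.007 ]
 [ 0.415  -0.0013  0.007 ]
 [ 0.5139 -0.0015  0.007 ]
 [ 0.5137 -0.0619  0.007 ]] [ 0.46436166 -0.03136056  0.007     ]
t 4.05 q [-0.236  0.231 -0.403  0.936 -0.    -0.233] tcp [ 0.487  -0.0347  0.1183] F [ 0.  -0.7  0.2] gap 0.0853
[[ 0.003  1.     0.   ]
 [ 1.    -0.003 -0.   ]
 [-0.     0.    -1.   ]]
shift [0.0034 0.0024 0.1028] rows 1.6459133737936793 turn [0. 0. 0.] rows 0.0
```

>>> carry_out(steps=[[1, 0.002, 0.002, 0.04, 0, 0, 0], [1, 0, 0, 0.04, 0, 0, 0], [1, 0, 0, 0.023, 0, 0, 0], [1, 0, 0, 0, 0, 0, 0], [-1, 0, 0, 0, 0, 0, 0], [-1, 0, 0, 0, 0, 0, 0], [-1, 0, 0, 0, 0, 0, 0], [-1, 0, 0, 0, 0, 0, 0], [-1, 0, 0, 0, 0, 0, 0], [-1, 0, 0, 0, 0, 0, 0]])

```text
clock: 5.3
tcp_pos: [0.4902, -0.033, 0.0169]
orientation: [0.001, 0.708, 0.707, 0.001]
wrist_force: [-1.5, -1.1, 7.0]
finger_gap: 0.0602
```

```bash
python3 - <<'E'
from h import *
st()
E
```

```text
t 5.3 q [-0.231  0.355 -0.527  0.686 -0.    -0.229] tcp [ 0.4902 -0.033   0.0169] F [-1.5 -1.1  7. ] gap 0.0602
[[ 0.002  1.     0.003]
 [ 1.    -0.002 -0.001]
 [-0.001  0.003 -1.   ]]
```

>>> carry_out(steps=[[-1, 0, 0, -0.02, 0, 0, 0], [-1, 0, 0, -0.05, 0, 0, 0], [-1, 0, 0, -0.05, 0, 0, 0], [-1, 0.03, 0, -0.05, 0, 0, 0], [-1, 0.06, -0.01, -0.02, 0, 0, 0], [-1, 0.06, -0.01, 0, 0, 0, 0], [-1, 0.06, -0.01, 0, 0, 0, 0], [-1, 0.06, -0.01, 0, 0, 0, 0], [-1, 0.06, -0.01, 0, 0, 0, 0], [-1, 0, 0, 0, -0.15, 0, 0], [-1, 0, 0, 0, -0.15, 0, 0], [-1, 0, 0, 0, -0.15, 0, 0], [-1, 0, 0, 0, -0.15, 0, 0], [-1, 0, 0, 0, -0.15, 0, 0], [-1, 0, 0, 0, -0.15, 0, 0], [-1, 0, 0, 0, 0, 0, 0]])

```text
clock: 7.3
tcp_pos: [0.4356, 0.2941, 0.2005]
orientation: [0.307, 0.637, 0.639, 0.304]
wrist_force: [-0.3, -0.0, -0.7]
finger_gap: 0.0601
```

```bash
python3 - <<'E'
from h import *
s,R=st()
a=cam('scene')['color'];b=cam('side')['color'];w=cam('wrist')['color']
save(np.hstack([cv2.resize(a[50:230,180:360],(400,400)),cv2.resize(w,(400,300))[:300] if 0 else cv2.copyMakeBorder(cv2.resize(w,(400,300)),0,100,0,0,0)]),'p2.png')
save(b,'b2.png')
c=cam('wrist')
E
```

```text
t 7.3 q [ 0.716 -0.101 -0.947 -0.027 -0.539  0.496] tcp [0.4356 0.2941 0.2005] F [-0.3 -0.  -0.7] gap 0.0601
[[-0.001  0.627  0.779]
 [ 1.     0.004 -0.002]
 [-0.004  0.779 -0.627]]
```

View pics/p2.png

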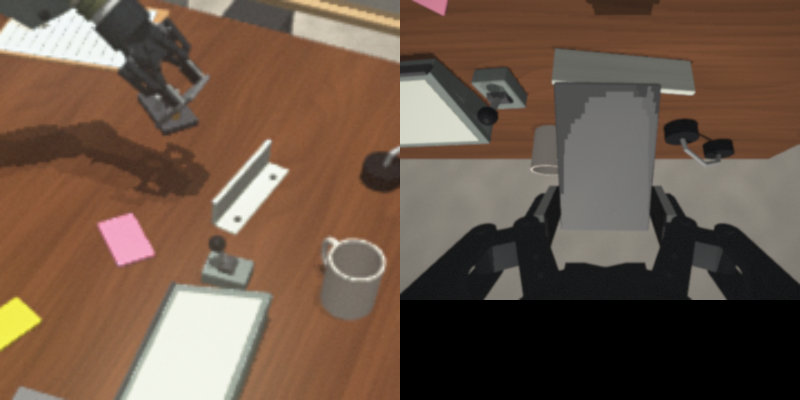

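```bash
cat > kin.py <<'E'
import numpy as np,json
from scipy.optimize import least_squares
from scipy.spatial.transform import Rotation as Ro
LO=np.array([-2.76,-.86,-1.03,-2.2,-1.47,-3.14]);HI=np.array([2.76,1.69,1.26,2.34,1.5,3.14])
def E(a,t): return Ro.from_euler(a,t).as_matrix()
def fk(q,p):
    r0,d,h,L1,L2,b2,f,L3=p
    R=E('z',q[0]);x=R@[r0,d,h];R=R@E('y',q[1]);x=x+R@[0,0,L1];R=R@E('y',-q[2]);x=x+R@[L2,0,b2]
    R=R@E('y',q[3]);x=x+R@[0,0,f];R=R@E('z',q[4]);x=x+R@[L3,0,0];R=R@E('x',q[5])
    return x,R
D=[json.loads(l) for l in open('log.jsonl')]
Q=[np.array(d[0]) for d in D];X=[np.array(d[1]) for d in D];RR=[np.array(d[2]) for d in D]
p0=np.array([0,.1,.3,.4,.4,0,0,.25])
P=least_squares(lambda p:np.concatenate([fk(q,p)[0]-x for q,x in zip(Q,X)]+[1e-4*(p-p0)]),p0).x
Tc=fk(Q[-1],P)[1].T@RR[-1]
def ik(x,R,q0):
    def f(q):
        a,b=fk(q,P);return np.concatenate([(a-x)*5,Ro.from_matrix((b@Tc).T@R).as_rotvec()])
    s=least_squares(f,np.clip(q0,LO+1e-3,HI-1e-3),bounds=(LO,HI));return s.x,2*s.cost
E
python3 - <<'E'
from kin import *
from h import tool
np.set_printoptions(suppress=True)
print(P.round(3));print([np.linalg.norm(fk(q,P)[0]-x).round(4) for q,x in zip(Q,X)],Tc.round(3))
print([np.linalg.norm(Ro.from_matrix((fk(q,P)[1]@Tc).T@r).as_rotvec()).round(3) for q,r in zip(Q,RR)])
# standing pose at fence: yaw -.21
n=np.array([np.cos(.21),-np.sin(.21)])
for pit in(.15,.25,.35,.5):
  for z in(.075,.1):
    f=np.array([.527,.325])-n*(.03)
    q,c=ik(np.r_[f,z],tool(-.21,pit),Q[-1]);print(pit,z,q.round(2),round(c,6))
E
```

```text
[-0.037  0.08   0.219  0.25   0.349  0.178  0.075  0.281]
[np.float64(0.0), np.float64(0.0), np.float64(0.0), np.float64(0.0), np.float64(0.0)] [[ 0. -0.  1.]
 [ 1.  0. -0.]
 [ 0.  1.  0.]]
[np.float64(0.0), np.float64(0.0), np.float64(0.0), np.float64(0.0), np.float64(0.0)]
0.15 0.075 [ 0.87  1.02 -0.35 -1.06 -1.06  0.27] 0.0
0.15 0.1 [ 0.87  0.94 -0.39 -1.02 -1.06  0.27] 0.0
0.25 0.075 [ 0.86  0.89 -0.45 -0.86 -1.01  0.42] 0.0
0.25 0.1 [ 0.86  0.81 -0.48 -0.81 -1.01  0.42] 0.0
0.35 0.075 [ 0.84  0.77 -0.52 -0.67 -0.95  0.54] 0.0
0.35 0.1 [ 0.84  0.7  -0.55 -0.62 -0.95  0.54] 0.0
0.5 0.075 [ 0.81  0.63 -0.58 -0.41 -0.84  0.66] 0.0
0.5 0.1 [ 0.81  0.57 -0.59 -0.35 -0.84  0.66] 0.0
```

```bash
python3 - <<'E'
from h import *
c=cam('wrist')
print(up(c,[(195.8,105),(375,120)],.05).round(4)); print(up(c,[(197,61),(377,77)],0).round(4))
s=cam('scene');print(up(s,[(276.25,141),(300.6,113.5)],.05).round(4)); print(up(s,[(276.25,151)],.0).round(4))
save(cv2.resize(c['color'][30:150,150:420],None,fx=2.9,fy=2.9,interpolation=cv2.INTER_CUBIC),'f.png')
E
```

```text
[[0.5222 0.2344 0.05  ]
 [0.5473 0.4129 0.05  ]]
[[ 0.5186  0.2324  0.    ]
 [ 0.5413  0.4199 -0.    ]]
[[0.5209 0.229  0.05  ]
 [0.5422 0.4033 0.05  ]]
[[0.5224 0.2298 0.    ]]
```

View pics/f.png

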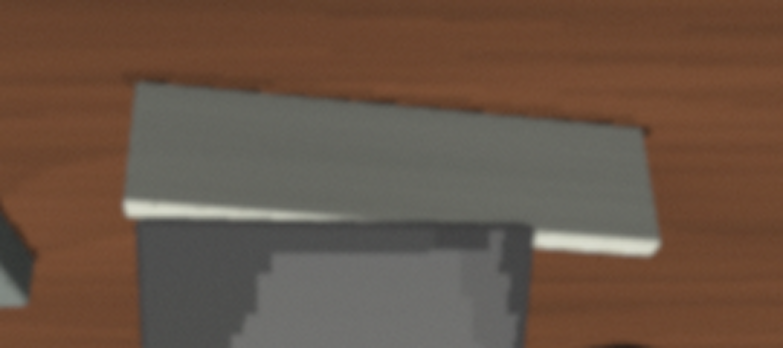

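```bash
python3 - <<'E'
from h import *
rel([.455,.3315,.13],tool(-.125,.2))
from kin import *
print(ik(np.array([.518,.3235,.079]),tool(-.125,.2),Q[-1]))
E
```

```text
t 7.6 q [ 0.713 -0.1   -0.934 -0.026 -0.539  0.496] tcp [0.4416 0.2969 0.207 ] F [ 0.6 -0.1 -0.6] gap 0.0606
[[ 0.002  0.62   0.784]
 [ 1.    -0.003 -0.001]
 [ 0.002  0.784 -0.62 ]]
shift [ 0.0344 -0.0522  0.0583] rows 1.3674971331529484 turn [-0.4689 -0.1132  0.0503] rows 2.600443817352098
(array([ 0.78583776,  0.92338562, -0.45448456, -1.05854573, -0.88556059,
        0.2506219 ]), np.float64(1.6006368978650433e-26))
```

>>> carry_out(steps=[[-1, 0.012, -0.017, 0.019, 0, 0, 0], [-1, 0.012, -0.017, 0.019, 0, 0, 0], [-1, 0.011, -0.018, 0.02, 0, 0, 0], [-1, 0, 0, 0, -0.094, -0.0226, 0.01], [-1, 0, 0, 0, -0.094, -0.0226, 0.01], [-1, 0, 0, 0, -0.094, -0.0226, 0.01], [-1, 0, 0, 0, -0.094, -0.0226, 0.01], [-1, 0, 0, 0, -0.094, -0.0226, 0.01], [-1, 0, 0, 0, 0, 0, 0]])

```text
clock: 8.72
tcp_pos: [0.465, 0.369, 0.1348]
orientation: [0.479, 0.591, 0.513, 0.398]
wrist_force: [-0.9, 0.6, -1.2]
finger_gap: 0.0601
```

```bash
python3 - <<'E'
from h import *
rel([.518,.3235,.079],tool(-.125,.2))
c=cam('side');save(cv2.resize(c['color'][100:240,130:330],(800,560),interpolation=cv2.INTER_CUBIC),'s3.png')
E
```

```text
t 8.72 q [ 0.955  0.555 -1.023 -1.092 -1.068  0.413] tcp [0.465  0.369  0.1348] F [-0.9  0.6 -1.2] gap 0.0601
[[ 0.158  0.226  0.961]
 [ 0.987 -0.016 -0.158]
 [-0.02   0.974 -0.225]]
shift [-0.0354 -0.0417  0.0707] rows 1.4304815241090063 turn [-0.0277  0.037   0.0128] rows 0.25712726344895764
```

View pics/s3.png

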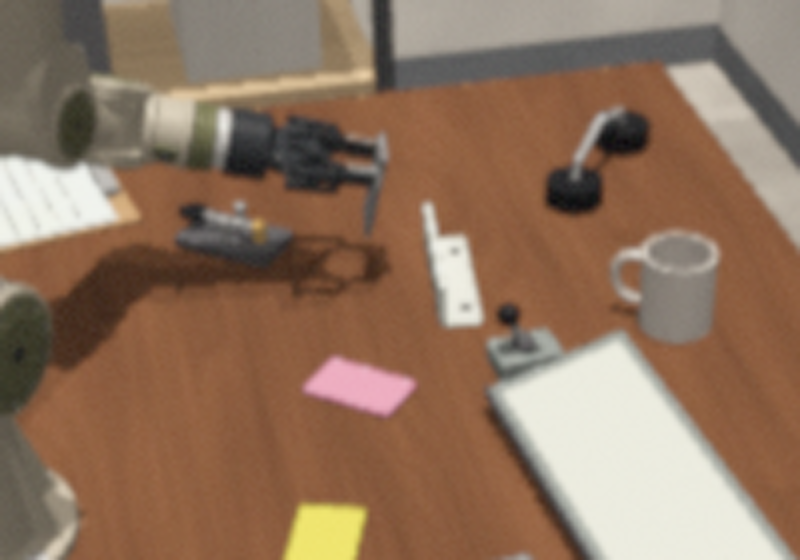

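```bash
python3 - <<'E'
from h import *
from kin import *
np.set_printoptions(suppress=True)
a=cam('scene');b=cam('side')
print('key corners', up(a,np.array([(378,152),(398,142),(420,163),(400,172)])*.64,.01).round(3).tolist(), up(b,np.array([(130+175/4,100+238/4),(130+258/4,100+272/4),(130+290/4,100+235/4)]),.01).round(3).tolist())
print(P.round(3),[np.linalg.norm(fk(q,P)[0]-x).round(4) for q,x in zip(Q,X)])
for t,yw,pit in[((.518,.3235,.079),-.125,.2),((.518,.3235,.12),-.125,.2),((.47,.329,.12),-.125,.2),((.518,.3235,.079),-.125,.4)]:
    q,c=ik(np.array(t),tool(yw,pit),Q[-1]);print(t,q.round(3),c)
E
```

```text
key corners [[0.272, 0.44, 0.01], [0.3, 0.501, 0.01], [0.391, 0.446, 0.01], [0.36, 0.392, 0.01]] [[0.254, 0.464, 0.01], [0.337, 0.367, 0.01], [0.384, 0.438, 0.01]]
[0.114 0.082 0.102 0.319 0.209 0.141 0.038 0.29 ] [np.float64(0.0078), np.float64(0.0078), np.float64(0.0078), np.float64(0.0309), np.float64(0.0027), np.float64(0.0032), np.float64(0.0096)]
(0.518, 0.3235, 0.079) [ 0.814  0.758 -1.03  -1.45  -0.95   0.271] 0.0024700665318069057
(0.518, 0.3235, 0.12) [ 0.81   0.617 -1.03  -1.302 -0.94   0.276] 0.0017553147574820645
(0.47, 0.329, 0.12) [ 0.924  0.612 -1.03  -1.199 -1.094  0.382] 0.011586468638091828
(0.518, 0.3235, 0.079) [ 0.775  0.548 -1.03  -0.952 -0.825  0.477] 0.0012948087029020954
```

```bash
python3 - <<'E'
s=open('kin.py').read()
s=s.replace("r0,d,h,L1,L2,b2,f,L3=p","r0,d,h,L1,L2,b2,f,L3,a1,c,e=p").replace("[0,0,L1]","[a1,0,L1]").replace("[0,0,f]","[c,e,f]").replace("0,0,.25])","0,0,.25,0,0,0])")
open('kin.py','w').write(s)
E
cat > t.py <<'E'
from h import *
from kin import *
np.set_printoptions(suppress=True)
print(P.round(3),[np.linalg.norm(fk(q,P)[0]-x).round(4) for q,x in zip(Q,X)])
n=np.array([np.cos(.125),-np.sin(.125),0]); F=np.array([.5295,.322,0])+.008*n
def T(s,z,pit): # TCP for pivot at s,z
    Rt=tool(-.125,pit); return F+n*s+np.array([0,0,z])-.0134*Rt[:,2],Rt
if __name__=='__main__':
  for s,z,pit in[(.05,.2,.52),(.05,.1,.52),(0,.1,.52),(-.02,.1,.52),(-.04,.085,.6),(-.06,.056,.8),(-.06,.056,1)]:
    x,Rt=T(s,z,pit);q,c=ik(x,Rt,Q[-1]);print(s,z,pit,x.round(4),q.round(2),round(c,7))
E
python3 t.py
```

```text
[ 0.     0.09   0.233  0.518  0.409  0.056 -0.     0.281  0.     0.14
 -0.01 ] [np.float64(0.0), np.float64(0.0), np.float64(0.0), np.float64(0.0), np.float64(0.0), np.float64(0.0), np.float64(0.0)]
0.05 0.2 0.52 [0.5755 0.3162 0.2067] [ 0.64  0.18 -0.81 -0.31 -0.64  0.44] 0.0
0.05 0.1 0.52 [0.5755 0.3162 0.1067] [ 0.64  0.39 -0.9  -0.62 -0.64  0.44] 0.0
0 0.1 0.52 [0.5259 0.3225 0.1067] [ 0.72  0.35 -0.96 -0.6  -0.7   0.51] 0.0
-0.02 0.1 0.52 [0.5061 0.3249 0.1067] [ 0.75  0.34 -0.97 -0.58 -0.73  0.54] 0.0
-0.04 0.085 0.6 [0.4868 0.3274 0.0926] [ 0.76  0.31 -0.95 -0.43 -0.7   0.61] 0.0
-0.06 0.056 0.8 [0.4686 0.3296 0.0656] [ 0.73  0.27 -0.86 -0.12 -0.55  0.69] 0.0
-0.06 0.056 1 [0.4707 0.3294 0.0673] [ 0.66  0.25 -0.71  0.18 -0.39  0.7 ] 0.0
```

```bash
cat >> h.py <<'E'
def rel2(p,Rt):
    "turn first (tool axes now), then shift in the axes after the turn"
    s,R=st(); w=Ro.from_matrix(R.T@Rt).as_rotvec(); d=Rt.T@(np.array(p)-s['tcp_pos'])
    print('TURN',w.round(4),'rows',round(np.linalg.norm(w)/.1865,1),'then SHIFT',d.round(4),'rows',round(np.linalg.norm(d)/.0625,1)); return Rt
E
python3 - <<'E'
from h import *
from t import T
x,R=T(.05,.2,.52); rel2(x,R); print('up z',R.T@[0,0,1])
E
```

```text
[ 0.     0.09   0.233  0.518  0.409  0.056 -0.     0.281  0.     0.14
 -0.01 ] [np.float64(0.0), np.float64(0.0), np.float64(0.0), np.float64(0.0), np.float64(0.0), np.float64(0.0), np.float64(0.0)]
t 8.88 q [ 0.954  0.547 -1.025 -1.088 -1.068  0.413] tcp [0.4649 0.3679 0.1381] F [-0.5 -1.  -1.1] gap 0.0602
[[ 0.159  0.224  0.962]
 [ 0.987 -0.019 -0.159]
 [-0.018  0.974 -0.224]]
TURN [0.2935 0.0387 0.0039] rows 1.6 then SHIFT [-0.0375  0.1172  0.0668] rows 2.2
up z [ 0.          0.86781918 -0.49688014]
```

>>> carry_out(steps=[[-1, 0, 0.01, 0, 0.098, 0.013, 0.001], [-1, 0, 0.01, 0, 0.098, 0.013, 0.001], [-1, 0, 0.01, 0, 0.098, 0.013, 0.001], [-1, 0, 0.045, 0, 0, 0, 0], [-1, -0.02, 0.03, 0.02, 0, 0, 0], [-1, -0.017, 0.012, 0.047, 0, 0, 0], [-1, 0, 0, 0, 0, 0, 0]], grip_force=20)

```text
clock: 9.75
tcp_pos: [0.5706, 0.3156, 0.2109]
orientation: [0.384, 0.646, 0.567, 0.337]
wrist_force: [-0.6, 0.7, -1.2]
finger_gap: 0.0605
```

```bash
python3 - <<'E'
from h import *
from t import T
x,R=T(.05,.1,.52); rel2(x,R)
E
```

```text
[ 0.     0.09   0.233  0.518  0.409  0.056 -0.     0.281  0.     0.14
 -0.01 ] [np.float64(0.0), np.float64(0.0), np.float64(0.0), np.float64(0.0), np.float64(0.0), np.float64(0.0), np.float64(0.0), np.float64(0.0)]
t 9.75 q [ 0.649  0.172 -0.825 -0.345 -0.666  0.441] tcp [0.5706 0.3156 0.2109] F [-0.6  0.7 -1.2] gap 0.0605
[[ 0.13   0.473  0.872]
 [ 0.992 -0.062 -0.114]
 [ 0.     0.879 -0.477]]
TURN [ 0.0229  0.0044 -0.003 ] rows 0.1 then SHIFT [ 0.0012 -0.0881  0.056 ] rows 1.7
```

>>> carry_out(steps=[[-1, 0.001, -0.044, 0.028, 0.023, 0.004, -0.003], [-1, 0, -0.044, 0.028, 0, 0, 0], [-1, 0, 0, 0, 0, 0, 0], [-1, 0, -0.005, -0.0087, 0, 0, 0], [-1, 0, -0.005, -0.0087, 0, 0, 0], [-1, 0, -0.005, -0.0087, 0, 0, 0], [-1, 0, -0.005, -0.0087, 0, 0, 0], [-1, 0, -0.005, -0.0087, 0, 0, 0]])

```text
clock: 10.75
tcp_pos: [0.5242, 0.3251, 0.1049]
orientation: [0.375, 0.647, 0.575, 0.332]
wrist_force: [2.4, 0.2, -0.2]
finger_gap: 0.0601
```

```bash
python3 - <<'E'
from h import *
st()
a=cam('scene')['color'];b=cam('side')['color'];w=cam('wrist')['color']
save(np.hstack([cv2.resize(b[90:210,190:310],(400,400)),cv2.copyMakeBorder(cv2.resize(w,(400,300)),0,100,0,0,0)]),'p4.png')
E
```

```text
t 10.75 q [ 0.721  0.359 -0.956 -0.603 -0.704  0.506] tcp [0.5242 0.3251 0.1049] F [ 2.4  0.2 -0.2] gap 0.0601
[[ 0.119  0.495  0.861]
 [ 0.993 -0.057 -0.105]
 [-0.002  0.867 -0.498]]
```

View pics/p4.png

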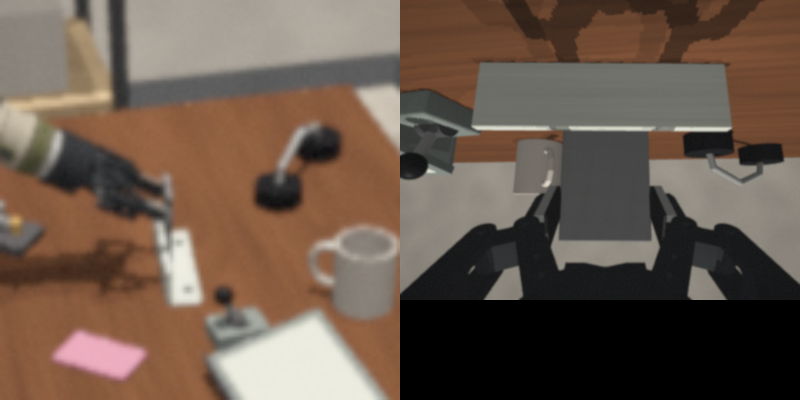

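>>> carry_out(steps=[[-1, 0, -0.005, -0.0087, 0, 0, 0], [-1, 0, -0.005, -0.0087, 0, 0, 0], [-1, 0, -0.0115, -0.005, 0.05, 0, 0], [-1, 0, -0.0115, -0.005, 0.05, 0, 0], [-1, 0, -0.017, -0.005, 0.08, 0, 0], [-1, 0, -0.016, -0.008, 0.08, 0, 0], [-1, 0, 0, 0, 0, 0, 0], [-1, 0, 0, 0, 0, 0, 0]])

```text
clock: 11.9
tcp_pos: [0.4547, 0.3334, 0.0721]
orientation: [0.289, 0.69, 0.613, 0.255]
wrist_force: [0.1, -1.3, 0.3]
finger_gap: 0.0001
```

```bash
python3 - <<'E'
from h import *
st()
a=cam('scene')['color'];b=cam('side')['color'];w=cam('wrist')['color']
save(np.hstack([cv2.resize(b[90:210,190:310],(400,400)),cv2.copyMakeBorder(cv2.resize(w,(400,300)),0,100,0,0,0)]),'p5.png')
E
```

```text
t 11.9 q [ 0.766  0.257 -0.872 -0.126 -0.585  0.71 ] tcp [0.4547 0.3334 0.0721] F [ 0.1 -1.3  0.3] gap 0.0001
[[ 0.119  0.698  0.706]
 [ 0.993 -0.082 -0.087]
 [-0.003  0.711 -0.703]]
```

View pics/p5.png

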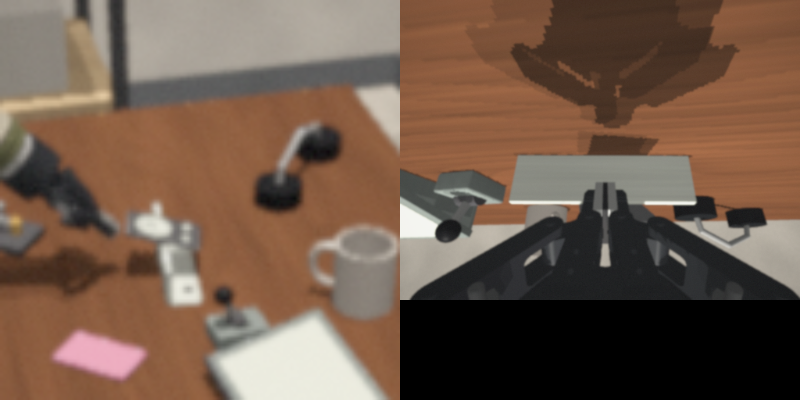

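```bash
python3 - <<'E'
from h import *
a=cam('scene')['color'];b=cam('side')['color']
save(np.hstack([cv2.resize(a[95:165,250:320],(400,400),interpolation=cv2.INTER_CUBIC),cv2.resize(b[135:195,220:280],(400,400),interpolation=cv2.INTER_CUBIC)]),'p6.png')
E
```

```text
(no output)
```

View pics/p6.png

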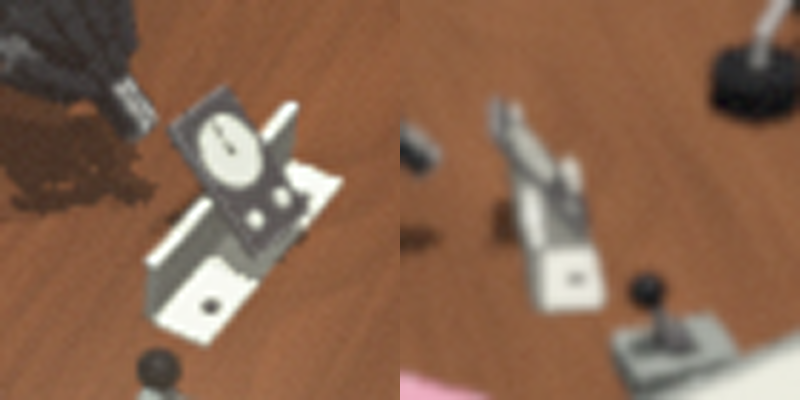

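>>> carry_out(steps=[[-1, 0, 0, -0.04, 0, 0, 0], [-1, 0, 0, -0.04, 0, 0, 0], [0, 0, 0, 0, 0, 0, -0.1745], [0, 0, 0, 0, 0, 0, -0.1745], [0, 0, 0, 0, 0, 0, -0.1745], [0, 0, 0, 0, 0, 0, -0.1745], [0, 0, 0, 0, 0, 0, -0.1745], [0, 0, 0, 0, 0, 0, -0.1745], [0, 0, 0, 0, 0, 0, -0.1745], [0, 0, 0, 0, 0, 0, -0.1745], [0, 0, 0, 0, 0, 0, -0.1745]], grip_force=40)

```text
clock: 13.52
tcp_pos: [0.3983, 0.3401, 0.1281]
orientation: [0.384, 0.052, 0.922, -0.026]
wrist_force: [1.0, -0.5, 0.6]
finger_gap: 0.0425
```

```bash
python3 - <<'E'
from h import *
st()
a=cam('scene')['color'];b=cam('side')['color'];w=cam('wrist')['color']
save(np.hstack([cv2.resize(a[95:165,250:320],(400,400),interpolation=cv2.INTER_CUBIC),cv2.resize(b[135:195,220:280],(400,400),interpolation=cv2.INTER_CUBIC)]),'p7a.png')
w=cv2.resize(w,(400,300));save(np.hstack([cv2.copyMakeBorder(w,0,100,0,0,0),cv2.resize(a[95:165,250:320],(400,400),interpolation=cv2.INTER_CUBIC)]),'p7.png')
E
```

```text
t 13.53 q [ 0.875  0.108 -0.837  0.126 -0.64  -0.751] tcp [0.3983 0.3401 0.1281] F [ 1.  -0.5  0.6] gap 0.0425
[[-0.7    0.116  0.705]
 [ 0.077  0.993 -0.087]
 [-0.71  -0.007 -0.704]]
```

View pics/p7.png

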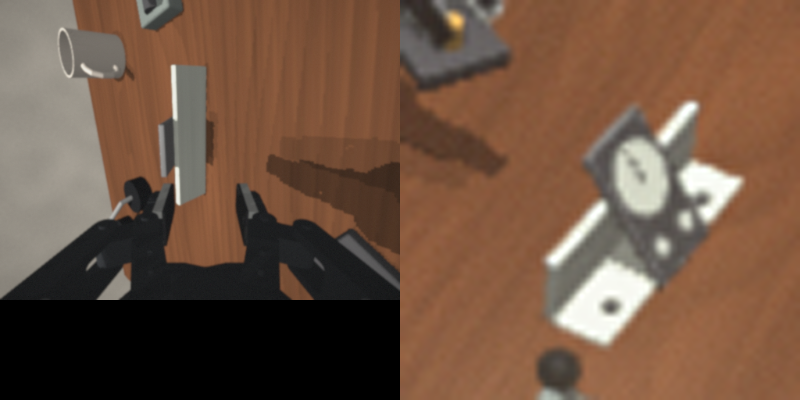

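```bash
python3 - <<'E'
from h import *
from t import *
c=cam('scene')
px=np.array([(592,165),(637,107),(708,232),(660,285)],float); px[:,0]-=400; px=px/400*70+[250,95]
yv=np.array([np.sin(.125),np.cos(.125),0])
def corners(p):
    u,s0,th,yw=p  # lateral, bottom s, lean from vertical, extra yaw
    yv2=Ro.from_rotvec([0,0,yw]).apply(yv); n2=Ro.from_rotvec([0,0,yw]).apply(n)
    upv=np.array([0,0,np.cos(th)])-n2*np.sin(th)
    B=F+yv*u+n*s0
    return np.array([B+100e-3*upv+.031*yv2*0+yv2*.031*k if j else B+yv2*.031*k for j,k in((1,1),(1,-1),(0,-1),(0,1))])
best=None
for o in([0,1,2,3],[1,0,3,2]):
    r=least_squares(lambda p:(proj(c,corners(p)[o])-px).ravel(),[0,.04,.5,0]);print(o,r.x.round(4),r.cost)
    print(corners(r.x).round(3))
E
```

```text
[ 0.     0.09   0.233  0.518  0.409  0.056 -0.     0.281  0.     0.14
 -0.01 ] [np.float64(0.0), np.float64(0.0), np.float64(0.0), np.float64(0.0), np.float64(0.0), np.float64(0.0), np.float64(0.0), np.float64(0.0), np.float64(0.0), np.float64(0.0), np.float64(0.0), np.float64(0.0)]
[0, 1, 2, 3] [ 0.0011  0.0415 -0.6069  3.1874] 0.7587571783906215
[[0.519 0.291 0.082]
 [0.524 0.352 0.082]
 [0.581 0.348 0.   ]
 [0.576 0.286 0.   ]]
[1, 0, 3, 2] [0.0011 0.0415 0.6069 0.0458] 0.7587571783896674
[[0.524 0.352 0.082]
 [0.519 0.291 0.082]
 [0.576 0.286 0.   ]
 [0.581 0.348 0.   ]]
```

```bash
cat >> t.py <<'E'
def gripR(yaw,pit):
    "thickness grip: z along plate, jaws normal to it (x = minus front normal, face up)"
    R=tool(yaw,pit); return np.array([-R[:,1],R[:,0],R[:,2]]).T
E
sed -i 's/^print(P/if 0: print(P/' t.py
python3 - <<'E'
from t import *
R=gripR(-.08,.964); print(R.round(3))
x=np.array([.5175,.3218,.0816])
for k in(.07,0):
    q,c=ik(x-k*R[:,2],R,Q[-1]);print(q.round(3),c)
rel2(x-.07*R[:,2],R)
E
```

```text
[[-0.819  0.08   0.568]
 [ 0.066  0.997 -0.046]
 [-0.57   0.    -0.821]]
[ 0.642  0.126 -0.667  0.297 -0.387 -0.944] 2.828593552067105e-30
[ 0.588  0.255 -0.689  0.128 -0.361 -0.996] 5.751335125775048e-31
t 13.72 q [ 0.875  0.108 -0.837  0.127 -0.64  -0.742] tcp [0.3983 0.3401 0.1282] F [-0.2  0.7  0.5] gap 0.0427
[[-0.699  0.122  0.705]
 [ 0.086  0.992 -0.087]
 [-0.71  -0.    -0.704]]
TURN [-0.0279  0.1827 -0.0325] rows 1.0 then SHIFT [-0.0723 -0.0087  0.0369] rows 1.3
```

>>> carry_out(steps=[[0, 0, 0, 0, -0.014, 0.0914, -0.016], [0, 0, 0, 0, -0.014, 0.0914, -0.016], [0, -0.036, -0.0044, 0.018, 0, 0, 0], [0, -0.036, -0.0043, 0.018, 0, 0, 0], [0, 0, 0, 0, 0, 0, 0]])

```text
clock: 14.35
tcp_pos: [0.4801, 0.3251, 0.1411]
orientation: [0.3, 0.04, 0.953, -0.012]
wrist_force: [-0.5, -0.4, -0.6]
finger_gap: 0.0428
```

```bash
python3 - <<'E'
from t import *
R=gripR(-.08,.964); x=np.array([.5175,.3218,.0816])
rel2(x,R)
E
```

```text
t 14.35 q [ 0.641  0.126 -0.663  0.299 -0.388 -0.943] tcp [0.4801 0.3251 0.1411] F [-0.5 -0.4 -0.6] gap 0.0428
[[-0.817  0.083  0.571]
 [ 0.069  0.997 -0.046]
 [-0.572  0.002 -0.82 ]]
TURN [-0.0004  0.0026 -0.0037] rows 0.0 then SHIFT [ 0.0031 -0.0003  0.0703] rows 1.1
```

>>> carry_out(steps=[[0, 0.003, 0, 0.035, 0, 0, 0], [0, 0, 0, 0.035, 0, 0, 0], [0, 0, 0, 0, 0, 0, 0], [-1, 0, 0, 0, 0, 0, 0], [-1, 0, 0, 0, 0, 0, 0], [-1, 0, 0, 0, 0, 0, 0], [-1, 0, 0, 0, 0, 0, 0], [-1, 0, 0, 0, 0, 0, 0]])

```text
clock: 15.35
tcp_pos: [0.5156, 0.3231, 0.0829]
orientation: [0.3, 0.037, 0.953, -0.012]
wrist_force: [-1.1, -2.0, 7.4]
finger_gap: 0.0059
```

```bash
python3 - <<'E'
from t import *
st()
# desk frame
c=cam('scene')
# fit desk pose: center (x,y), yaw from corners
px=np.array([(405,279),(471,284),(394,497),(314,466)])*.64
def dk(p):
    R=Ro.from_euler('z',p[2])*Ro.from_euler('y',-.26)
    o=np.array([p[0],p[1],.0455]); return o+R.apply([[-.075,.22,0],[.075,.22,0],[.075,-.22,0],[-.075,-.22,0]])
r=least_squares(lambda p:(proj(c,dk(p))-px).ravel(),[.63,-.14,.1]);print(r.x.round(4),r.fun.round(1))
b=cam('side');px=np.array([(394,304),(440,287),(523,390),(466,420)])*.64
r=least_squares(lambda p:(proj(b,dk(p))-px).ravel(),[.63,-.14,.1]);print(r.x.round(4),r.fun.round(1))
E
```

```text
t 15.35 q [ 0.593  0.251 -0.692  0.126 -0.364 -0.994] tcp [0.5156 0.3231 0.0829] F [-1.1 -2.   7.4] gap 0.0059
[[-0.817  0.078  0.572]
 [ 0.064  0.997 -0.045]
 [-0.573  0.    -0.819]]
[ 0.6281 -0.1455  0.1031] [-0.2 -0.   1.   1.   0.1 -3.  -0.7  2.5]
[ 0.6186 -0.138   0.116 ] [-1.9  1.8  1.8 -2.4  1.7 -0.1 -1.5  0. ]
```

```bash
cat >> t.py <<'E'
DY=.105; DO=np.array([.625,-.142,.0455]); DR=(Ro.from_euler('z',DY)*Ro.from_euler('y',-.26)).as_matrix()
def place(y,pit=.25,lift=0,xf=.065):
    R=gripR(DY,pit); a=pit+.26
    return DO+DR@[xf-.102*np.cos(a),y,.102*np.sin(a)+.004]+[0,0,lift],R
E
python3 - <<'E'
from t import *
for y in(.14,0,-.14):
  for l in(.1,0):
    x,R=place(y,lift=l);q,c=ik(x,R,Q[-1]);print(y,x.round(3),q.round(2),round(c,8))
s,R=st();print('up',R.T@[0,0,1])
x,R=place(.14,lift=.1); 
print('after up .15:'); s0=env.get_state
import h
p=s['tcp_pos']+[0,0,.15]; R0=np.array(json.loads(open('log.jsonl').readlines()[-1])[2])
print('turn',Ro.from_matrix(R0.T@R).as_rotvec(),'shift before turn',R0.T@(x-p))
E
```

```text
0.14 [ 0.573 -0.007  0.191] [-0.42 -0.05 -1.03 -0.32  0.56 -1.9 ] 0.12518246
0.14 [ 0.573 -0.007  0.091] [-0.49  0.24 -1.03 -0.47  0.7  -2.04] 0.21521746
0 [ 0.588 -0.146  0.191] [-0.76  0.15 -1.03 -0.54  0.88 -2.05] 0.03882932
0 [ 0.588 -0.146  0.091] [-0.79  0.45 -1.03 -0.74  0.97 -2.15] 0.07065209
-0.14 [ 0.603 -0.285  0.191] [-0.93  0.38 -1.   -0.91  0.99 -1.97] 0.0
-0.14 [ 0.603 -0.285  0.091] [-0.93  0.68 -1.03 -1.24  0.99 -1.97] 1.5e-07
t 15.45 q [ 0.593  0.251 -0.692  0.126 -0.364 -0.994] tcp [0.5156 0.323  0.0829] F [-1.9 -1.1  8.3] gap 0.0062
[[-0.817  0.078  0.571]
 [ 0.064  0.997 -0.045]
 [-0.573  0.    -0.819]]
up [-0.5732259   0.0003009  -0.81939732]
after up .15:
turn [-0.15385456 -0.70830532 -0.10680421] shift before turn [-0.04468936 -0.32415762  0.08186027]
```

```bash
cat >> t.py <<'E'
def place2(y,hy,rel=.5,lift=0,xc=.0,back=.052):
    "plate centre over desk (xc,y); heading hy in desk plane; tilt rel to the surface; far edge touching"
    a=np.array([np.cos(hy),np.sin(hy),0]); zt=a*np.cos(rel)-np.array([0,0,np.sin(rel)]); nn=a*np.sin(rel)+np.array([0,0,np.cos(rel)])
    R=DR@np.array([-nn,np.cross(zt,-nn),zt]).T
    far=np.array([xc,y,.004])+a*.05
    return DO+DR@(far-.102*zt)+[0,0,lift],R
E
python3 - <<'E'
from t import *
for y in(.14,0,-.14):
  for hy in(0,-.4,-.8,-1.2,-1.57,.4,.8,1.2,1.57):
    o=[]
    for rel in(.3,.5,.7,.9,1.1):
      x,R=place2(y,hy,rel);q,c=min((ik(x,R,q0) for q0 in(Q[-1],np.array([-.4,.2,-.7,.1,.3,-1.5]))),key=lambda t:t[1])
      if c<1e-5 and q[2]>-1.01: o.append((rel,q.round(1).tolist()))
    print(y,hy,o[:1],len(o))
E
```

```text
0.14 0 [(1.1, [-0.3, 0.0, -0.9, -0.1, 0.2, -1.8])] 1
0.14 -0.4 [(1.1, [-0.1, 0.0, -0.9, -0.1, -0.0, -1.4])] 1
0.14 -0.8 [(0.9, [0.1, 0.1, -1.0, -0.3, -0.4, -0.9])] 2
0.14 -1.2 [(0.3, [0.4, 0.7, -0.8, -0.4, -1.3, -0.3])] 5
0.14 -1.57 [(0.3, [0.4, 0.9, -0.0, 1.3, -1.2, 0.9])] 5
0.14 0.4 [(0.9, [-0.5, 0.1, -1.0, -0.2, 0.7, -2.3])] 2
0.14 0.8 [(0.7, [-0.6, 0.3, -0.8, 0.2, 1.0, -3.1])] 3
0.14 1.2 [] 0
0.14 1.57 [] 0
0 0 [(0.9, [-0.6, 0.2, -1.0, -0.4, 0.6, -2.1])] 2
0 -0.4 [(1.1, [-0.4, 0.1, -0.8, -0.0, 0.2, -1.6])] 1
0 -0.8 [(0.9, [-0.3, 0.1, -1.0, -0.4, -0.2, -1.2])] 2
0 -1.2 [(0.3, [0.1, 0.8, -1.0, -1.3, -1.1, -0.9])] 5
0 -1.57 [(0.3, [0.2, 0.7, -0.4, 0.4, -1.3, 0.2])] 5
0 0.4 [(0.5, [-0.9, 0.6, -1.0, -0.6, 1.2, -2.5])] 4
0 0.8 [(1.1, [-0.6, 0.3, -0.4, 0.6, 0.6, -3.1])] 1
0 1.2 [] 0
0 1.57 [] 0
-0.14 0 [(0.7, [-0.9, 0.4, -0.9, -0.6, 0.9, -2.2])] 3
-0.14 -0.4 [(0.9, [-0.7, 0.2, -0.9, -0.4, 0.4, -1.8])] 2
-0.14 -0.8 [(0.9, [-0.6, 0.2, -0.9, -0.4, 0.0, -1.4])] 2
-0.14 -1.2 [(0.3, [-0.2, 0.8, -1.0, -1.6, -0.8, -1.1])] 5
-0.14 -1.57 [(0.3, [-0.1, 0.7, -0.6, -0.5, -1.2, -0.5])] 5
-0.14 0.4 [(0.3, [-1.0, 0.8, -0.6, -0.4, 1.5, -2.7])] 5
-0.14 0.8 [] 0
-0.14 1.2 [] 0
-0.14 1.57 [] 0
```

```bash
cat >> t.py <<'E'
from scipy.spatial.transform import Slerp
def path(p0,R0,p1,R1,n,q):
    "check straight path with slerp; print joint extremes and rows (shift then turn, tool axes)"
    sl=Slerp([0,1],Ro.from_matrix([R0,R1])); rows=[];bad=0;qs=[];pp,RR0=p0,R0
    w=Ro.from_matrix(R0.T@R1).as_rotvec()/n
    for i in range(1,n+1):
        p=p0+(p1-p0)*i/n;R=sl(i/n).as_matrix();qn,c=ik(p,R,q);bad=max(bad,c);qs.append(qn-q);q=qn
        rows.append([*(RR0.T@(p-pp)).round(4),*w.round(4)]);pp,RR0=p,R
    print('bad',bad,'end q',q.round(2),'max dq/row',abs(np.array(qs)).max().round(3)); return rows,q
E
python3 - <<'E'
from t import *
s,R=st();p=s['tcp_pos'];q=s['joint_pos']
p1=p+[0,0,.15]; r,q1=path(p,R,p1,R,3,q);print(r)
for hy in(-1.3,-1.5):
  for rel in(.35,.5):
    x,Rt=place2(-.16,hy,rel,.1); r,q2=path(p1,R,x,Rt,14,q1); x2,_=place2(-.16,hy,rel,0);print(hy,rel,x.round(3)); r2,_=path(x,Rt,x2,Rt,3,q2)
    if hy==-1.3 and rel==.5: print(r,r2)
E
```

```text
t 15.45 q [ 0.593  0.251 -0.692  0.126 -0.364 -0.994] tcp [0.5156 0.323  0.0829] F [-1.9 -1.1  8.3] gap 0.0062
[[-0.817  0.078  0.571]
 [ 0.064  0.997 -0.045]
 [-0.573  0.    -0.819]]
bad 2.9896968861654496e-22 end q [ 0.59  0.07 -0.48  0.53 -0.36 -0.99] max dq/row 0.137
[[np.float64(-0.0287), np.float64(0.0), np.float64(-0.041), np.float64(0.0), np.float64(0.0), np.float64(0.0)], [np.float64(-0.0287), np.float64(0.0), np.float64(-0.041), np.float64(0.0), np.float64(0.0), np.float64(0.0)], [np.float64(-0.0287), np.float64(0.0), np.float64(-0.041), np.float64(0.0), np.float64(0.0), np.float64(0.0)]]
bad 1.5036375837269598e-20 end q [-0.19  0.44 -0.92 -0.93 -0.87 -0.97] max dq/row 0.13
-1.3 0.35 [ 0.615 -0.26   0.18 ]
bad 1.889840945211638e-17 end q [-0.19  0.71 -0.94 -1.22 -0.87 -0.97] max dq/row 0.101
bad 1.8635586875397284e-24 end q [-0.24  0.28 -0.85 -0.55 -0.74 -0.88] max dq/row 0.093
-1.3 0.5 [ 0.614 -0.266  0.194]
bad 5.925535687387387e-19 end q [-0.24  0.52 -0.91 -0.86 -0.74 -0.88] max dq/row 0.103
[[np.float64(-0.0069), np.float64(-0.0414), np.float64(0.0082), np.float64(0.051
[... 1725 characters left out ...]
134), np.float64(0.0), np.float64(0.0), np.float64(0.0)], [np.float64(0.0294), np.float64(-0.0083), np.float64(0.0134), np.float64(0.0), np.float64(0.0), np.float64(0.0)], [np.float64(0.0294), np.float64(-0.0083), np.float64(0.0134), np.float64(0.0), np.float64(0.0), np.float64(0.0)]]
bad 2.2435435851506608e-23 end q [-0.14  0.42 -0.7  -0.43 -1.06 -0.67] max dq/row 0.087
-1.5 0.35 [ 0.624 -0.257  0.182]
bad 2.603668715387835e-18 end q [-0.14  0.63 -0.74 -0.68 -1.06 -0.67] max dq/row 0.086
bad 2.881600444341667e-17 end q [-0.19  0.32 -0.64 -0.16 -0.9  -0.6 ] max dq/row 0.063
-1.5 0.5 [ 0.621 -0.264  0.196]
bad 1.0398747530545255e-20 end q [-0.19  0.5  -0.72 -0.42 -0.9  -0.6 ] max dq/row 0.088
```

>>> carry_out(steps=[[-1, -0.0287, 0, -0.041, 0, 0, 0], [-1, -0.0287, 0, -0.041, 0, 0, 0], [-1, -0.0287, 0, -0.041, 0, 0, 0], [-1, -0.007, -0.041, 0.008, 0.051, -0.0437, 0.0637], [-1, -0.009, -0.04, 0.011, 0.051, -0.0437, 0.0637], [-1, -0.011, -0.039, 0.013, 0.051, -0.0437, 0.0637], [-1, -0.013, -0.038, 0.016, 0.051, -0.0437, 0.0637], [-1, -0.0145, -0.036, 0.018, 0.051, -0.0437, 0.0637], [-1, -0.016, -0.034, 0.0205, 0.051, -0.0437, 0.0637], [-1, -0.017, -0.032, 0.023, 0.051, -0.0437, 0.0637], [-1, -0.018, -0.0295, 0.025, 0.051, -0.0437, 0.0637], [-1, -0.0185, -0.027, 0.0275, 0.051, -0.0437, 0.0637], [-1, -0.019, -0.024, 0.0295, 0.051, -0.0437, 0.0637], [-1, -0.019, -0.0215, 0.0315, 0.051, -0.0437, 0.0637], [-1, -0.019, -0.0185, 0.0335, 0.051, -0.0437, 0.0637], [-1, -0.0185, -0.016, 0.035, 0.051, -0.0437, 0.0637], [-1, -0.018, -0.013, 0.037, 0.051, -0.0437, 0.0637], [-1, 0, 0, 0, 0, 0, 0]])

```text
clock: 17.7
tcp_pos: [0.6137, -0.2679, 0.1907]
orientation: [0.502, 0.522, 0.656, -0.214]
wrist_force: [0.1, -0.3, -0.1]
finger_gap: 0.006
```

```bash
python3 - <<'E'
from t import *
x,R=place2(-.16,-1.3,.5,0); rel2(x,R)
a=cam('scene')['color'];b=cam('side')['color'];
save(np.hstack([cv2.resize(a[130:330,150:350],(400,400),interpolation=cv2.INTER_CUBIC),cv2.resize(b[120:300,200:380],(400,400),interpolation=cv2.INTER_CUBIC)]),'p8.png')
E
```

```text
t 17.7 q [-0.247  0.288 -0.85  -0.559 -0.74  -0.886] tcp [ 0.6137 -0.2679  0.1907] F [ 0.1 -0.3 -0.1] gap 0.006
[[ 0.048  0.9    0.434]
 [ 0.47   0.363 -0.805]
 [-0.882  0.243 -0.405]]
TURN [-0.0031 -0.0014  0.0043] rows 0.0 then SHIFT [ 0.0863 -0.0229  0.0375] rows 1.5
```

View pics/p8.png

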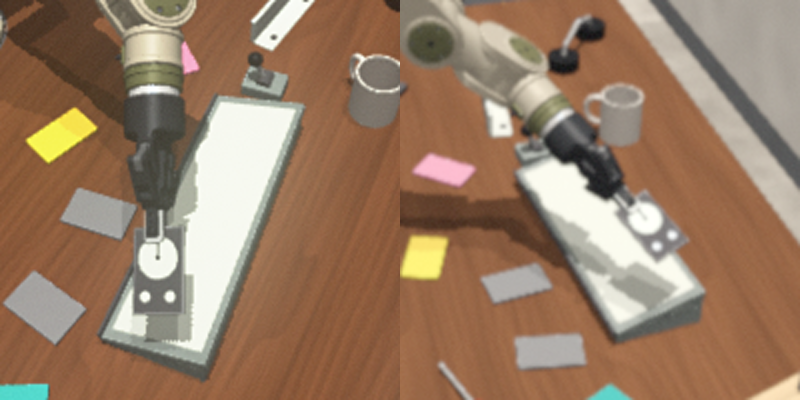

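>>> carry_out(steps=[[-1, 0.029, -0.0076, 0.0125, 0, 0, 0], [-1, 0.029, -0.0076, 0.0125, 0, 0, 0], [-1, 0.028, -0.0076, 0.0125, 0, 0, 0], [-1, 0, 0, 0, 0, 0, 0]])

```text
clock: 18.3
tcp_pos: [0.6129, -0.263, 0.0935]
orientation: [0.501, 0.521, 0.657, -0.214]
wrist_force: [0.1, 0.8, -1.0]
finger_gap: 0.0057
```

>>> carry_out(steps=[[-1, 0.003, -0.001, 0.001, 0, 0, 0], [-0.5, 0, 0, 0, 0, 0, 0], [-0.5, 0, 0, 0, 0, 0, 0], [-0.5, 0, 0, -0.015, 0, 0, 0], [-0.5, 0, 0, -0.03, 0, 0, 0], [-0.5, 0, 0, -0.04, 0, 0, 0], [-0.5, -0.05, 0.014, -0.023, 0, 0, 0], [0, -0.05, 0.014, -0.023, 0, 0, 0]])

```text
clock: 19.3
tcp_pos: [0.5755, -0.1941, 0.2414]
orientation: [0.502, 0.521, 0.657, -0.214]
wrist_force: [1.6, -0.6, 0.1]
finger_gap: 0.0384
```

```bash
cat >> t.py <<'E'
def ondesk(n='scene'):
    "dark/printed blobs on desk: rectangle in desk frame (mm)"
    c=cam(n); im=c['color'].astype(int); cor=DO+(DR@np.array([[-.07,.215,.0],[.072,.215,0],[.072,-.215,0],[-.07,-.215,0]]).T).T
    m=np.zeros(im.shape[:2],np.uint8);cv2.fillPoly(m,[proj(c,cor).astype(int)],1)
    m&=(im.mean(2)<130).astype(np.uint8)
    k,l,s,ce=cv2.connectedComponentsWithStats(m); out=[]
    for i in range(1,k):
        if s[i,4]<100: continue
        cs,_=cv2.findContours((l==i).astype(np.uint8),cv2.RETR_EXTERNAL,cv2.CHAIN_APPROX_NONE)
        o=-c['R'].T@c['t']; w=[]
        for u,v in cs[0][:,0,:]:
            d=DR.T@(c['R'].T@np.linalg.inv(c['K'])@[u,v,1]); oo=DR.T@(o-DO); w.append((oo+d*(.007-oo[2])/d[2])[:2]*1000)
        (x,y),(a,b),th=cv2.minAreaRect(np.array(w,np.float32))
        if a<b:a,b,th=b,a,th+90
        out.append(tuple(round(float(t)) for t in(x,y,a,b,th)))
    return out
E
python3 - <<'E'
from t import *
st();print(ondesk(),ondesk('side'))
for n in('scene','side'): print([p[:5] for p in plates(cam(n)) if 380<p[0]<530 and p[1]<100])
E
```

```text
t 19.3 q [-0.107  0.114 -0.858 -0.312 -0.851 -0.774] tcp [ 0.5755 -0.1941  0.2414] F [ 1.6 -0.6  0.1] gap 0.0384
[[ 0.046  0.898  0.437]
 [ 0.469  0.367 -0.803]
 [-0.882  0.242 -0.404]]
[(-9, -161, 99, 56, 115)] []
[]
[]
```

```bash
cat >> t.py <<'E'
def go(p1,R1,n,q=None,p=None,R=None):
    if p is None: s,R=st();p=s['tcp_pos'];q=s['joint_pos']
    r,q=path(p,R,np.array(p1),R1,n,q)
    print('\n'.join(str([float(round(v,3 if j>2 else 4)) for j,v in enumerate(a)]) for a in r)); return np.array(p1),R1,q
E
python3 - <<'E'
from t import *
go([.487,-.199,.12],tool(.126,np.pi/2),13)
E
```

```text
t 19.5 q [-0.108  0.114 -0.857 -0.318 -0.851 -0.774] tcp [ 0.577  -0.1948  0.2433] F [-0.  -0.1 -0.4] gap 0.0428
[[ 0.053  0.897  0.439]
 [ 0.468  0.366 -0.804]
 [-0.882  0.248 -0.401]]
bad 4.552094389091072e-22 end q [-0.54  0.3  -0.31  0.97  0.   -0.67] max dq/row 0.176
[0.0078, -0.0087, 0.001, 0.028, 0.084, 0.007]
[0.0077, -0.0087, 0.0019, 0.028, 0.084, 0.007]
[0.0074, -0.0087, 0.0028, 0.028, 0.084, 0.007]
[0.0071, -0.0086, 0.0037, 0.028, 0.084, 0.007]
[0.0067, -0.0086, 0.0045, 0.028, 0.084, 0.007]
[0.0062, -0.0085, 0.0053, 0.028, 0.084, 0.007]
[0.0057, -0.0083, 0.006, 0.028, 0.084, 0.007]
[0.0051, -0.0082, 0.0067, 0.028, 0.084, 0.007]
[0.0044, -0.008, 0.0073, 0.028, 0.084, 0.007]
[0.0037, -0.0078, 0.0079, 0.028, 0.084, 0.007]
[0.003, -0.0076, 0.0084, 0.028, 0.084, 0.007]
[0.0022, -0.0074, 0.0088, 0.028, 0.084, 0.007]
[0.0014, -0.0072, 0.0092, 0.028, 0.084, 0.007]
```

>>> carry_out(steps=[[1, 0.008, -0.009, 0.001, 0.028, 0.084, 0.007], [1, 0.008, -0.009, 0.002, 0.028, 0.084, 0.007], [1, 0.007, -0.009, 0.003, 0.028, 0.084, 0.007], [1, 0.007, -0.009, 0.004, 0.028, 0.084, 0.007], [1, 0.007, -0.009, 0.0045, 0.028, 0.084, 0.007], [1, 0.006, -0.0085, 0.005, 0.028, 0.084, 0.007], [1, 0.006, -0.008, 0.006, 0.028, 0.084, 0.007], [1, 0.005, -0.008, 0.007, 0.028, 0.084, 0.007], [1, 0.0045, -0.008, 0.007, 0.028, 0.084, 0.007], [1, 0.004, -0.008, 0.008, 0.028, 0.084, 0.007], [1, 0.003, -0.0075, 0.0085, 0.028, 0.084, 0.007], [1, 0.002, -0.0075, 0.009, 0.028, 0.084, 0.007], [1, 0.001, -0.007, 0.009, 0.028, 0.084, 0.007], [1, 0, 0, 0, 0, 0, 0]])

```text
clock: 21.25
tcp_pos: [0.4842, -0.2007, 0.1134]
orientation: [-0.0, 0.662, 0.749, -0.002]
wrist_force: [-0.3, 0.5, -0.0]
finger_gap: 0.0852
```

```bash
python3 - <<'E'
from t import *
c=cam('wrist');save(c['color'],'w9.png');print(plates(c))
for n in('scene','side'): print([p[:5] for p in plates(cam(n))])
print(ondesk())
s,R=st()
E
```

```text
[(472, -356, 100, 62, -9.1, (np.float64(74.0), np.float64(156.0)))]
[(465, -200, 101, 64, 6.2), (472, -358, 92, 61, -8.9)]
[(460, -203, 99, 67, 5.7)]
[(-9, -162, 99, 58, 114)]
t 21.45 q [-0.541  0.296 -0.321  0.95  -0.004 -0.667] tcp [ 0.4853 -0.1997  0.1158] F [ 0.1 -0.4 -0.2] gap 0.0856
[[-0.125  0.992  0.001]
 [ 0.992  0.125 -0.005]
 [-0.005  0.001 -1.   ]]
```

>>> carry_out(steps=[[1, 0.0026, 0.0018, 0.04, 0, 0, 0], [1, 0, 0, 0.04, 0, 0, 0], [1, 0, 0, 0.02, 0, 0, 0], [1, 0, 0, 0, 0, 0, 0], [-1, 0, 0, 0, 0, 0, 0], [-1, 0, 0, 0, 0, 0, 0], [-1, 0, 0, 0, 0, 0, 0], [-1, 0, 0, 0, 0, 0, 0], [-1, 0, 0, 0, 0, 0, 0], [-1, 0, 0, -0.03, 0, 0, 0], [-1, 0, 0, -0.06, 0, 0, 0], [-1, 0, 0, -0.06, 0, 0, 0]], grip_force=40)

```text
clock: 22.95
tcp_pos: [0.487, -0.1974, 0.1688]
orientation: [0.003, 0.662, 0.75, -0.001]
wrist_force: [0.0, -0.2, -0.3]
finger_gap: 0.0594
```

```bash
python3 - <<'E'
from t import *
x,R=T(.05,.2,.52)
a=go(x,R,12)
x2,_=T(.05,.1,.52); a=go(x2,R,2,a[2],a[0],a[1])
x2,_=T(-.015,.1,.52); a=go(x2,R,6,a[2],a[0],a[1])
x2,_=T(-.006,.0755,.52); a=go(x2,R,3,a[2],a[0],a[1])
E
```

```text
t 22.95 q [-0.536  0.254 -0.238  1.074 -0.003 -0.661] tcp [ 0.487  -0.1974  0.1688] F [ 0.  -0.2 -0.3] gap 0.0594
[[-0.124  0.992  0.003]
 [ 0.992  0.124 -0.005]
 [-0.006  0.002 -1.   ]]
bad 6.917777552594347e-20 end q [ 0.64  0.18 -0.81 -0.31 -0.64  0.44] max dq/row 0.126
[0.0415, 0.0127, -0.0034, -0.087, -0.01, 0.019]
[0.0417, 0.0121, -0.0027, -0.087, -0.01, 0.019]
[0.0419, 0.0115, -0.0021, -0.087, -0.01, 0.019]
[0.0421, 0.0109, -0.0016, -0.087, -0.01, 0.019]
[0.0423, 0.0102, -0.0011, -0.087, -0.01, 0.019]
[0.0425, 0.0095, -0.0007, -0.087, -0.01, 0.019]
[0.0427, 0.0087, -0.0004, -0.087, -0.01, 0.019]
[0.0428, 0.0079, -0.0001, -0.087, -0.01, 0.019]
[0.043, 0.0071, 0.0001, -0.087, -0.01, 0.019]
[0.0431, 0.0063, 0.0002, -0.087, -0.01, 0.019]
[0.0432, 0.0054, 0.0003, -0.087, -0.01, 0.019]
[0.0433, 0.0046, 0.0003, -0.087, -0.01, 0.019]
bad 1.86982138409354e-30 end q [ 0.64  0.39 -0.9  -0.62 -0.64  0.44] max dq/row 0.156
[0.0, -0.0434, 0.0248, 0.0, 0.0, 0.0]
[0.0, -0.0434, 0.0248, 0.0, 0.0, 0.0]
bad 6.878902469797087e-19 end q [ 0.74  0.34 -0.97 -0.59 -0.72  0.53] max dq/row 0.019
[0.0, -0.0054, -0.0094, 0.0, 0.0, 0.0]
[-0.0, -0.0054, -0.0094, 0.0, 0.0, 0.0]
[-0.0, -0.0054, -0.0094, 0.0, 0.0, 0.0]
[0.0, -0.0054, -0.0094, 0.0, 0.0, 0.0]
[-0.0, -0.0054, -0.0094, 0.0, 0.0, 0.0]
[0.0, -0.0054, -0.0094, 0.0, 0.0, 0.0]
bad 6.120310400695846e-18 end q [ 0.73  0.42 -0.98 -0.68 -0.71  0.52] max dq/row 0.03
[-0.0, -0.0056, 0.0067, 0.0, 0.0, 0.0]
[-0.0, -0.0056, 0.0067, 0.0, 0.0, 0.0]
[-0.0, -0.0056, 0.0067, 0.0, 0.0, 0.0]
```

>>> carry_out(steps=[[-1, 0.0415, 0.0127, -0.0034, -0.087, -0.01, 0.019], [-1, 0.0417, 0.0121, -0.0027, -0.087, -0.01, 0.019], [-1, 0.0419, 0.0115, -0.0021, -0.087, -0.01, 0.019], [-1, 0.0421, 0.0109, -0.0016, -0.087, -0.01, 0.019], [-1, 0.0423, 0.0102, -0.0011, -0.087, -0.01, 0.019], [-1, 0.0425, 0.0095, -0.0007, -0.087, -0.01, 0.019], [-1, 0.0427, 0.0087, -0.0004, -0.087, -0.01, 0.019], [-1, 0.0428, 0.0079, -0.0001, -0.087, -0.01, 0.019], [-1, 0.043, 0.007, 0, -0.087, -0.01, 0.019], [-1, 0.043, 0.006, 0, -0.087, -0.01, 0.019], [-1, 0.043, 0.0055, 0, -0.087, -0.01, 0.019], [-1, 0.043, 0.0045, 0, -0.087, -0.01, 0.019], [-1, 0, 0, 0, 0, 0, 0]])

```text
clock: 24.58
tcp_pos: [0.5733, 0.3189, 0.2056]
orientation: [0.373, 0.647, 0.574, 0.335]
wrist_force: [-0.4, -0.4, -1.8]
finger_gap: 0.0601
```

```bash
python3 - <<'E'
from t import *
x,R=T(.05,.1,.52); rel2(x,R)
E
```

```text
t 24.57 q [ 0.64   0.175 -0.813 -0.323 -0.636  0.443] tcp [0.5733 0.3189 0.2056] F [-0.4 -0.4 -1.8] gap 0.0601
[[ 0.116  0.493  0.862]
 [ 0.993 -0.063 -0.098]
 [ 0.006  0.868 -0.497]]
TURN [-0.0004 -0.0103 -0.0007] rows 0.1 then SHIFT [-0.0023 -0.0846  0.0513] rows 1.6
```

Pull over the fence, lower along the plate, stop before release to check.

>>> carry_out(steps=[[-1, -0.0023, -0.042, 0.0256, 0, -0.01, 0], [-1, 0, -0.042, 0.0256, 0, 0, 0], [-1, 0, 0, 0, 0, 0, 0], [-1, 0, -0.0054, -0.0094, 0, 0, 0], [-1, 0, -0.0054, -0.0094, 0, 0, 0], [-1, 0, -0.0054, -0.0094, 0, 0, 0], [-1, 0, -0.0054, -0.0094, 0, 0, 0], [-1, 0, -0.0054, -0.0094, 0, 0, 0], [-1, 0, -0.0054, -0.0094, 0, 0, 0], [-1, 0, -0.0056, 0.0067, 0, 0, 0], [-1, 0, -0.0056, 0.0067, 0, 0, 0], [-1, 0, -0.0056, 0.0067, 0, 0, 0], [-1, 0, 0, 0, 0, 0, 0]])

```text
clock: 26.2
tcp_pos: [0.5228, 0.3208, 0.0838]
orientation: [0.378, 0.651, 0.569, 0.332]
wrist_force: [0.6, -0.6, 6.6]
finger_gap: 0.0576
```

```bash
python3 - <<'E'
from t import *
st()
a=cam('scene')['color'];b=cam('side')['color'];
save(np.hstack([cv2.resize(a[95:165,250:320],(400,400),interpolation=cv2.INTER_CUBIC),cv2.resize(b[120:180,210:270],(400,400),interpolation=cv2.INTER_CUBIC)]),'p10.png')
E
```

```text
t 26.2 q [ 0.72   0.415 -0.976 -0.68  -0.712  0.516] tcp [0.5228 0.3208 0.0838] F [ 0.6 -0.6  6.6] gap 0.0576
[[ 0.131  0.49   0.862]
 [ 0.991 -0.067 -0.113]
 [ 0.002  0.869 -0.494]]
```

View pics/p10.png

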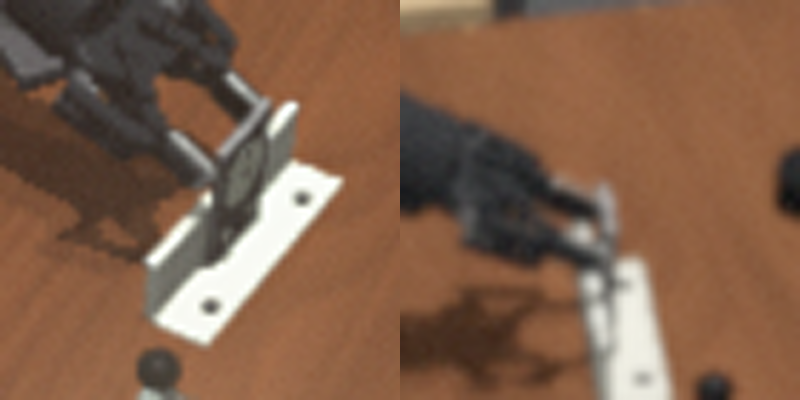

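>>> carry_out(steps=[[0.6, 0, 0, 0, 0, 0, 0], [0.6, 0, 0, 0, 0, 0, 0], [0.6, 0, 0, 0, 0, 0, 0], [0.6, 0, 0, 0, 0, 0, 0], [0.6, 0, 0, -0.04, 0, 0, 0], [0.6, 0, 0.02, -0.05, 0, 0, 0], [0, 0, 0.02, 0, 0, 0, -0.1745], [0, 0, 0, 0, 0, 0, -0.1745], [0, 0, 0, 0, 0, 0, -0.1745], [0, 0, 0, 0, 0, 0, -0.1745], [0, 0, 0, 0, 0, 0, -0.1745], [0, 0, 0, 0, 0, 0, -0.1745], [0, 0, 0, 0, 0, 0, -0.1745], [0, 0, 0, 0, 0, 0, -0.1745], [0, 0, 0, 0, 0, 0, -0.1745]])

```text
clock: 28.18
tcp_pos: [0.463, 0.3279, 0.1623]
orientation: [0.5, 0.054, 0.864, -0.034]
wrist_force: [0.1, 0.0, -1.4]
finger_gap: 0.0426
```

```bash
cat >> t.py <<'E'
yv=np.array([np.sin(.125),np.cos(.125),0])
def leanfit(c,dbg=None):
    "plate leaning on the fence's +x side: fit the visible dark front face (u, lean, yaw) by mask overlap"
    im=c['color'].astype(int)
    def cor(p):
        u,th,yw=p; yv2=Ro.from_rotvec([0,0,yw]).apply(yv); n2=Ro.from_rotvec([0,0,yw]).apply(n)
        upv=np.array([0,0,np.cos(th)])-n2*np.sin(th); s0=.05*np.tan(th)+.007/np.cos(th)
        B=F+yv*u+n*s0; return np.array([B+.1*upv+yv2*.031,B+.1*upv-yv2*.031,B-yv2*.031,B+yv2*.031]),n2,upv
    return cor
E
python3 - <<'E'
from t import *
st()
a=cam('scene')['color'];b=cam('side')['color'];np.save('a.npy',a)
save(np.hstack([cv2.resize(a[95:165,250:320],(400,400),interpolation=cv2.INTER_CUBIC),cv2.resize(b[120:180,210:270],(400,400),interpolation=cv2.INTER_CUBIC)]),'p11.png')
E
```

```text
t 28.18 q [ 0.829  0.164 -0.951 -0.332 -0.789 -0.96 ] tcp [0.463  0.3279 0.1623] F [ 0.1  0.  -1.4] gap 0.0426
[[-0.494  0.127  0.86 ]
 [ 0.059  0.992 -0.112]
 [-0.867 -0.004 -0.497]]
```

View pics/p11.png

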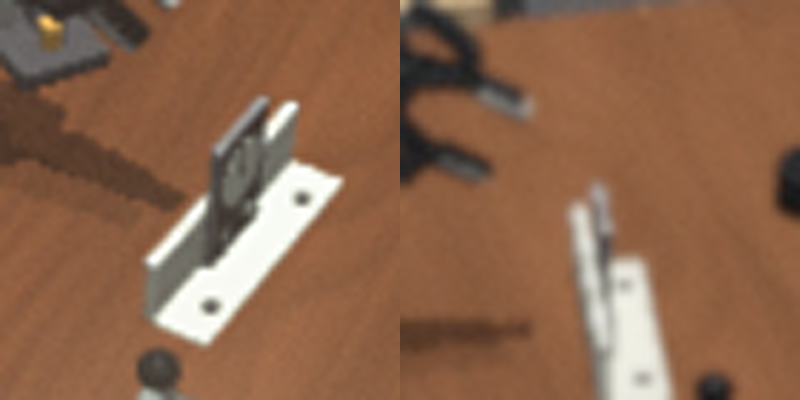

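```bash
python3 - <<'E'
from t import *
c=cam('scene');cor=leanfit(c)
px=np.array([(217,156),(269,101),(211,263)],float)/400*70+[250,95]
r=least_squares(lambda p:(proj(c,cor(p)[0][[1,0,2]])-px).ravel(),[0,.2,0]);print(r.x.round(3),r.fun.round(1))
k,n2,upv=cor(r.x);print(k.round(3))
# edge-based side view check
b=cam('side');print(((proj(b,k)-[210,120])/60*400).round())
E
```

```text
[-0.003  0.003 -0.043] [ 0.3 -0.6  0.6 -0.4 -0.3  1.5]
[[0.549 0.347 0.1  ]
 [0.539 0.286 0.1  ]
 [0.539 0.286 0.   ]
 [0.549 0.347 0.   ]]
[[209. 179.]
 [214. 226.]
 [217. 355.]
 [211. 306.]]
```

```bash
sed -i 's/xc=.0,back=.052)/xc=.0,L=.102)/; s/DO+DR@(far-.102\*zt)/DO+DR@(far-L*zt)/' t.py
python3 - <<'E'
from t import *
R=gripR(-.165,1.54)
a=go([.540,.317,.17],R,7)
a=go([.540,.317,.095],R,3,a[2],a[0],a[1])
E
```

```text
t 28.38 q [ 0.829  0.164 -0.951 -0.332 -0.789 -0.951] tcp [0.463  0.3279 0.1623] F [-0.2  0.   0.2] gap 0.043
[[-0.493  0.131  0.86 ]
 [ 0.068  0.991 -0.112]
 [-0.868  0.004 -0.497]]
bad 3.40228992929149e-23 end q [ 0.41  0.42  0.01  1.13 -0.02 -1.  ] max dq/row 0.281
[-0.0065, -0.0001, 0.0091, 0.003, 0.146, 0.004]
[-0.0077, -0.0, 0.0081, 0.003, 0.146, 0.004]
[-0.0088, 0.0, 0.0068, 0.003, 0.146, 0.004]
[-0.0097, 0.0001, 0.0055, 0.003, 0.146, 0.004]
[-0.0104, 0.0001, 0.004, 0.003, 0.146, 0.004]
[-0.0109, 0.0002, 0.0025, 0.003, 0.146, 0.004]
[-0.0111, 0.0002, 0.0009, 0.003, 0.146, 0.004]
bad 5.061025397657571e-18 end q [ 0.41  0.48 -0.1   0.97 -0.02 -1.  ] max dq/row 0.055
[0.0008, 0.0, 0.025, 0.0, 0.0, 0.0]
[0.0008, -0.0, 0.025, 0.0, 0.0, 0.0]
[0.0008, -0.0, 0.025, 0.0, 0.0, 0.0]
```

>>> carry_out(steps=[[0, -0.0046, 0, 0.0064, 0.002, 0.102, 0.003], [0, -0.005, 0, 0.006, 0.002, 0.102, 0.003], [0, -0.0055, 0, 0.0055, 0.002, 0.102, 0.003], [0, -0.006, 0, 0.005, 0.002, 0.102, 0.003], [0, -0.0065, 0, 0.0045, 0.002, 0.102, 0.003], [0, -0.007, 0, 0.0035, 0.002, 0.102, 0.003], [0, -0.0072, 0, 0.003, 0.002, 0.102, 0.003], [0, -0.0075, 0, 0.002, 0.002, 0.102, 0.003], [0, -0.0077, 0, 0.001, 0.002, 0.102, 0.003], [0, -0.0078, 0, 0.0006, 0.002, 0.102, 0.003], [0, 0, 0, 0, 0, 0, 0]])

```text
clock: 29.75
tcp_pos: [0.5423, 0.316, 0.1667]
orientation: [0.015, 0.084, 0.996, -0.002]
wrist_force: [0.5, 1.7, 0.4]
finger_gap: 0.0428
```

```bash
python3 - <<'E'
from t import *
rel2([.540,.317,.095],gripR(-.165,1.54))
c=cam('wrist');save(c['color'],'w12.png')
# where the predicted plate top should be in wrist view + edge
k=np.array([[.549,.347,.1],[.539,.286,.1]]);print(proj(c,k).round(),proj(c,k-[.007,-.001,0]).round())
g=c['color'].mean(2)
for f in(.3,.5,.7):
    pa,pb=proj(c,k);m=pa+(pb-pa)*f; r=int(round(m[1]));x=int(m[0]);print(f,x,r,g[r,x-25:x+26:2].astype(int),g[r-25:r+26:2,x].astype(int))
E
```

```text
t 29.75 q [ 0.408  0.43   0.01   1.126 -0.017 -0.994] tcp [0.5423 0.316  0.1667] F [0.5 1.7 0.4] gap 0.0428
[[-0.985  0.168  0.029]
 [ 0.168  0.986 -0.006]
 [-0.03  -0.001 -1.   ]]
TURN [-0.0015 -0.0008 -0.0038] rows 0.0 then SHIFT [0.0047 0.0006 0.0716] rows 1.1
[[263. 255.]
 [262. 174.]] [[272. 255.]
 [273. 174.]]
0.3 262 230 [ 98  85  68  95 166 181 184 184 180 161 148 151 174 184 188 188 167  95
  84  86  87 101 167 181 177 153] [188 190 188 189 187 188 187 187 187 186 185 184 184 170 142 121 118 147
 177 183 183 182 182 182 181 182]
0.5 262 214 [ 66  67  75 137 181 185 186 187 187 187 186 186 188 189 191 187 143  81
  85  86  87  99 135 150 160 139] [191 192 192 190 191 190 190 190 188 190 188 189 187 188 187 187 187 186
 185 184 184 170 142 121 118 147]
0.7 262 198 [ 67  67 105 171 185 187 188 189 188 189 187 189 192 193 193 183 122  83
  85  85  86 107 139 140 138 118] [146 145 148 172 191 194 193 191 191 192 192 190 191 190 190 190 188 190
 188 189 187 188 187 187 187 186]
```

View pics/w12.png

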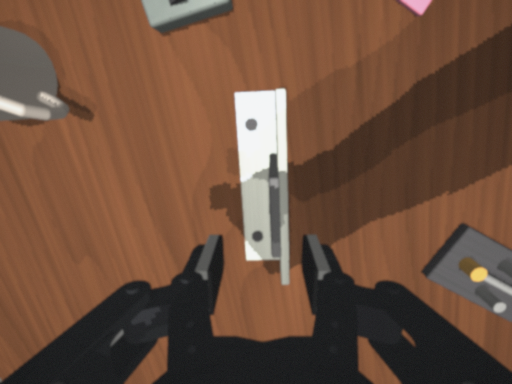

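>>> carry_out(steps=[[0, 0.0065, -0.005, 0.022, 0, 0, 0], [0, 0, 0, 0.03, 0, 0, 0], [0, 0, 0, 0.02, 0, 0, 0], [0, 0, 0, 0, 0, 0, 0], [-1, 0, 0, 0, 0, 0, 0], [-1, 0, 0, 0, 0, 0, 0], [-1, 0, 0, 0, 0, 0, 0], [-1, 0, 0, 0, 0, 0, 0], [-1, 0, 0, 0, 0, 0, 0], [-1, 0, 0, -0.03, 0, 0, 0], [-1, 0, 0, -0.05, 0, 0, 0], [-1, 0, 0, -0.05, 0, 0, 0], [-1, 0, 0, 0, 0, 0, 0]])

```text
clock: 31.42
tcp_pos: [0.5337, 0.3141, 0.2306]
orientation: [0.019, 0.082, 0.996, 0.0]
wrist_force: [0.8, 0.5, -1.3]
finger_gap: 0.0059
```

```bash
python3 - <<'E'
from t import *
print(ondesk())
x,R=place2(-.045,-1.3,.5,.1,L=.095)
a=go(x,R,14)
x,_=place2(-.045,-1.3,.5,0,L=.095)
a=go(x,R,3,a[2],a[0],a[1])
E
```

```text
[(-9, -162, 99, 58, 114)]
t 31.48 q [ 0.41   0.381  0.088  1.248 -0.017 -0.996] tcp [0.5325 0.3136 0.2278] F [ 0.9  0.4 -1.7] gap 0.0058
[[-0.986  0.164  0.034]
 [ 0.164  0.987 -0.004]
 [-0.034  0.002 -0.999]]
bad 4.2896575957058694e-19 end q [-0.02  0.26 -0.82 -0.36 -0.92 -0.68] max dq/row 0.166
[-0.0105, -0.0323, 0.0029, 0.028, -0.081, 0.074]
[-0.0126, -0.0314, 0.0048, 0.028, -0.081, 0.074]
[-0.0144, -0.0302, 0.0067, 0.028, -0.081, 0.074]
[-0.0159, -0.0289, 0.0088, 0.028, -0.081, 0.074]
[-0.0172, -0.0274, 0.0109, 0.028, -0.081, 0.074]
[-0.0182, -0.0257, 0.0131, 0.028, -0.081, 0.074]
[-0.0189, -0.0239, 0.0153, 0.028, -0.081, 0.074]
[-0.0192, -0.0221, 0.0175, 0.028, -0.081, 0.074]
[-0.0193, -0.0201, 0.0197, 0.028, -0.081, 0.074]
[-0.019, -0.0181, 0.0218, 0.028, -0.081, 0.074]
[-0.0185, -0.0161, 0.0238, 0.028, -0.081, 0.074]
[-0.0176, -0.0141, 0.0256, 0.028, -0.081, 0.074]
[-0.0164, -0.0121, 0.0274, 0.028, -0.081, 0.074]
[-0.0149, -0.0101, 0.029, 0.028, -0.081, 0.074]
bad 1.3227851037228423e-18 end q [-0.02  0.49 -0.89 -0.66 -0.92 -0.68] max dq/row 0.101
[0.0294, -0.0083, 0.0134, 0.0, 0.0, 0.0]
[0.0294, -0.0083, 0.0134, 0.0, 0.0, 0.0]
[0.0294, -0.0083, 0.0134, 0.0, 0.0, 0.0]
```

>>> carry_out(steps=[[-1, -0.0105, -0.0323, 0.003, 0.028, -0.081, 0.074], [-1, -0.0126, -0.0314, 0.005, 0.028, -0.081, 0.074], [-1, -0.0144, -0.0302, 0.0067, 0.028, -0.081, 0.074], [-1, -0.016, -0.029, 0.009, 0.028, -0.081, 0.074], [-1, -0.017, -0.0274, 0.011, 0.028, -0.081, 0.074], [-1, -0.018, -0.0257, 0.013, 0.028, -0.081, 0.074], [-1, -0.019, -0.024, 0.0153, 0.028, -0.081, 0.074], [-1, -0.019, -0.022, 0.0175, 0.028, -0.081, 0.074], [-1, -0.019, -0.02, 0.02, 0.028, -0.081, 0.074], [-1, -0.019, -0.018, 0.022, 0.028, -0.081, 0.074], [-1, -0.0185, -0.016, 0.024, 0.028, -0.081, 0.074], [-1, -0.0176, -0.014, 0.0256, 0.028, -0.081, 0.074], [-1, -0.0164, -0.012, 0.0274, 0.028, -0.081, 0.074], [-1, -0.015, -0.01, 0.029, 0.028, -0.081, 0.074], [-1, 0, 0, 0, 0, 0, 0]])

```text
clock: 33.35
tcp_pos: [0.6018, -0.1588, 0.1836]
orientation: [0.502, 0.523, 0.655, -0.214]
wrist_force: [-1.1, 1.0, -1.6]
finger_gap: 0.0061
```

```bash
python3 - <<'E'
from t import *
x,R=place2(-.045,-1.3,.5,0,L=.095)
rel2(x,R)
print(ondesk())
E
```

```text
t 33.35 q [-0.026  0.274 -0.834 -0.381 -0.917 -0.684] tcp [ 0.6018 -0.1588  0.1836] F [-1.1  1.  -1.6] gap 0.0061
[[ 0.052  0.899  0.434]
 [ 0.471  0.361 -0.805]
 [-0.881  0.246 -0.404]]
TURN [-0.0033 -0.0008  0.0004] rows 0.0 then SHIFT [ 0.0825 -0.0193  0.0373] rows 1.5
[(-53, 75, 267, 71, 110), (-9, -161, 99, 56, 115)]
```

>>> carry_out(steps=[[-1, 0.028, -0.007, 0.0125, 0, 0, 0], [-1, 0.028, -0.006, 0.0125, 0, 0, 0], [-1, 0.0265, -0.006, 0.0123, 0, 0, 0], [-1, 0.003, -0.001, 0.001, 0, 0, 0], [-1, 0, 0, 0, 0, 0, 0], [-0.5, 0, 0, 0, 0, 0, 0], [-0.5, 0, 0, 0, 0, 0, 0], [-0.5, 0, 0, -0.015, 0, 0, 0], [-0.5, 0, 0, -0.03, 0, 0, 0], [-0.5, 0, 0, -0.04, 0, 0, 0], [-0.5, -0.05, 0.014, -0.023, 0, 0, 0], [0, -0.05, 0.014, -0.023, 0, 0, 0]])

```text
clock: 34.9
tcp_pos: [0.5691, -0.0863, 0.241]
orientation: [0.504, 0.523, 0.654, -0.211]
wrist_force: [1.1, 0.1, 1.1]
finger_gap: 0.0386
```

```bash
python3 - <<'E'
from t import *
print(ondesk(),[p[:5] for p in plates(cam('scene'))],[p[:5] for p in plates(cam('side'))])
# third plate (472,-358, -9.1deg)
y=np.deg2rad(-9.1);p=np.array([.472,-.358])+.025*np.array([np.cos(y),np.sin(y)]);print(p)
go([*p,.2],tool(y,np.pi/2),10)
E
```

```text
[(10, -61, 60, 55, 118), (-9, -161, 97, 56, 115)] [(597, 127, 84, 52, 42.6)] []
[ 0.49668535 -0.36195395]
t 35.05 q [ 0.131  0.135 -0.752 -0.014 -1.024 -0.487] tcp [ 0.5716 -0.0865  0.2451] F [-0.1 -0.1 -0.3] gap 0.0426
[[ 0.065  0.894  0.442]
 [ 0.472  0.363 -0.804]
 [-0.879  0.261 -0.398]]
bad 3.4886853047407407e-20 end q [-0.76  0.41  0.06  1.22  0.   -0.6 ] max dq/row 0.16
[-0.0095, -0.0179, 0.0206, 0.053, 0.104, 0.033]
[-0.0122, -0.0164, 0.0204, 0.053, 0.104, 0.033]
[-0.0148, -0.0149, 0.0198, 0.053, 0.104, 0.033]
[-0.0173, -0.0133, 0.0189, 0.053, 0.104, 0.033]
[-0.0196, -0.0117, 0.0177, 0.053, 0.104, 0.033]
[-0.0217, -0.0102, 0.0161, 0.053, 0.104, 0.033]
[-0.0236, -0.0086, 0.0143, 0.053, 0.104, 0.033]
[-0.0253, -0.0071, 0.0121, 0.053, 0.104, 0.033]
[-0.0266, -0.0056, 0.0098, 0.053, 0.104, 0.033]
[-0.0277, -0.0043, 0.0072, 0.053, 0.104, 0.033]
```

>>> carry_out(steps=[[1, -0.0095, -0.018, 0.0206, 0.053, 0.104, 0.033], [1, -0.012, -0.0164, 0.0204, 0.053, 0.104, 0.033], [1, -0.015, -0.015, 0.02, 0.053, 0.104, 0.033], [1, -0.0173, -0.0133, 0.019, 0.053, 0.104, 0.033], [1, -0.0196, -0.0117, 0.0177, 0.053, 0.104, 0.033], [1, -0.0217, -0.01, 0.016, 0.053, 0.104, 0.033], [1, -0.0236, -0.0086, 0.0143, 0.053, 0.104, 0.033], [1, -0.0253, -0.007, 0.012, 0.053, 0.104, 0.033], [1, -0.0266, -0.0056, 0.01, 0.053, 0.104, 0.033], [1, -0.0277, -0.0043, 0.007, 0.053, 0.104, 0.033], [1, 0, 0, 0, 0, 0, 0]])

```text
clock: 36.42
tcp_pos: [0.4936, -0.3659, 0.1916]
orientation: [-0.005, 0.762, 0.648, -0.003]
wrist_force: [0.1, 0.4, -0.4]
finger_gap: 0.0853
```

```bash
python3 - <<'E'
from t import *
st();print(ondesk(),ondesk('side'))
for n in('wrist','scene','side'): print([p[:5] for p in plates(cam(n))])
E
```

```text
t 36.42 q [-0.766  0.419  0.056  1.218 -0.005 -0.605] tcp [ 0.4936 -0.3659  0.1916] F [ 0.1  0.4 -0.4] gap 0.0853
[[ 0.161  0.987 -0.011]
 [ 0.987 -0.161  0.004]
 [ 0.002 -0.011 -1.   ]]
[(10, -62, 54, 50, 28), (-9, -161, 97, 56, 115)] [(-20, 77, 317, 102, 68)]
[]
[(596, 128, 84, 48, 42.6), (476, -358, 101, 62, -9.2)]
[(471, -361, 98, 65, -9.4)]
```

```bash
cat >> t.py <<'E'
def rect(n='scene',h=.007):
    c=cam(n);X=np.arange(-75,76,10)/1000;Y=np.arange(215,-216,-10)/1000
    P3=np.array([DO+DR@[x,y,h] for x in X[::-1] for y in Y]); uv=proj(c,P3).round().astype(int)
    g=c['color'].mean(2); v=[g[b,a] if 0<=a<512 and 0<=b<384 else 0 for a,b in uv]
    v=np.array(v).reshape(len(X),-1)
    for r in v: print(''.join(' .:-=+*#%@'[min(9,int(t/25.6))] for t in r))
E
python3 - <<'E'
from t import *
rect();print();rect('side')
E
```

```text
=****#*##*#*##*#*#####**###**#***##*********
+*@@@@@@@@@@@@@@@@@@@@@@@@@@@@@@@@@@@@@@@@@*
##@@@@@@@@@@@@@@@@@@@@@@@@@@@@@@@@@@@@@@@@@*
=#@@@@@@@@@@@@@@@@@@@@@@@@@@#+@@@@@@@@@@@@@*
=#@@@@@@@@@@@@@@@@@@@@@@@@*=*=*@@@@@@@@@*%@*
+#@@@@@@@@@@@@@@@@@@@@@@*==+@=+@@@@@@@===+@*
*#@@@@@@@@@@@@@@@@@@@@+*@@%====*@@@%+==@#=**
=#@@@@@@@@@@@@@@@@@@%==@@@@==@=+@@=+@#====+*
*#@@@@@@@@@@@@@@@@@@@+%@@@@#=%=*+=#@@@%==%=+
##@@@@@@@@@@@@@@@@@@@@+@@@@==+@@@=@@%@@=#@=+
=#@@@@@@@@@@@@@@@@@@@@=+@@+*@@@@@=#@@@@===%*
+#@@@@@@@@@@@@@@@@@@@@%===@@@@@@@#=@@@+*@@%*
*#@@@@@@@@@@@@@@@@@@@@@*@@@@@@@@@@+==#@@@@%*
##@@@@@@@@@@@@@@@@@@@@@@@@@@@@@@@@*#@@@@@@@*
=########**#######%#############*###*####*#*
======---=========-=--=--==-=-=-------------

===--=======================================
===-:-+*#**#*#####***###**#*#**#**##****#***
===--:::-%%@@@@@@@@@@@@@@@@@@@@@@@@@@@@@@@%*
===-::::-.=#@@@@@@@@@@@@@@@@%#@@@@@@@@@@@@%*
==--::::-:.:+%@@@@@@@@@@@@%*+=%@@@@@@@@@%@@*
+=-::::-=:...:*@@@@@@@@@%#=*%=*%@@@@@@%*=+%#
=--::::-=:.....#@@@@@@%#%#+====%@@@@%*+%#+#*
:::::--=:......-@@@@%#*%@@@*+*=+%@%#%+=++=+*
:::::===.......-%@@@@##@@@@#+#*+*#*@@@#==+=*
::----::.........=#@@%*%%@@#===#%+%@%@%=*%=+
=-:................:***%@@%*+#@@@+%%%@%+=+++
=*%#=............:===::-+++%%@@@@%#@@@#=+#%#
=*@@@#-.....:......-+-:.:=%@@@@@@@+=+++#%@@#
=*@@@@@%%###%#+-...::.:...:+@@@@@@%=+%@@@@@#
+#%@@@@@@@@@@@@@#=.:....:..:*@@@@@@#%@@@@@%#
=***#*#*#**********===+-..:::+##****###**##*
```

>>> carry_out(steps=[[1, 0.0036, 0.0039, 0.05, 0, 0.01, 0], [1, 0, 0, 0.05, 0, 0, 0], [1, 0, 0, 0.05, 0, 0, 0], [1, 0, 0, 0.026, 0, 0, 0], [1, 0, 0, 0, 0, 0, 0], [-1, 0, 0, 0, 0, 0, 0], [-1, 0, 0, 0, 0, 0, 0], [-1, 0, 0, 0, 0, 0, 0], [-1, 0, 0, 0, 0, 0, 0], [-1, 0, 0, 0, 0, 0, 0], [-1, 0, 0, -0.03, 0, 0, 0], [-1, 0, 0, -0.06, 0, 0, 0], [-1, 0, 0, -0.06, 0, 0, 0]])

```text
clock: 38.4
tcp_pos: [0.4992, -0.3601, 0.1725]
orientation: [-0.004, 0.76, 0.65, 0.001]
wrist_force: [0.8, -1.1, -0.3]
finger_gap: 0.0001
```

```bash
python3 - <<'E'
from t import *
x,R=T(.05,.2,.52)
a=go(x,R,15)
E
```

```text
t 38.4 q [-0.757  0.429  0.023  1.174  0.004 -0.6  ] tcp [ 0.4992 -0.3601  0.1725] F [ 0.8 -1.1 -0.3] gap 0.0001
[[ 0.156  0.988 -0.004]
 [ 0.988 -0.156  0.008]
 [ 0.008 -0.005 -1.   ]]
bad 1.6070349852105162e-20 end q [ 0.64  0.18 -0.81 -0.31 -0.64  0.44] max dq/row 0.13
[0.0453, -0.002, -0.0019, -0.07, 0.001, -0.002]
[0.0454, -0.0018, -0.002, -0.07, 0.001, -0.002]
[0.0454, -0.0015, -0.0021, -0.07, 0.001, -0.002]
[0.0454, -0.0013, -0.0022, -0.07, 0.001, -0.002]
[0.0454, -0.001, -0.0022, -0.07, 0.001, -0.002]
[0.0454, -0.0008, -0.0023, -0.07, 0.001, -0.002]
[0.0454, -0.0005, -0.0023, -0.07, 0.001, -0.002]
[0.0454, -0.0003, -0.0023, -0.07, 0.001, -0.002]
[0.0454, -0.0, -0.0023, -0.07, 0.001, -0.002]
[0.0454, 0.0003, -0.0022, -0.07, 0.001, -0.002]
[0.0454, 0.0005, -0.0022, -0.07, 0.001, -0.002]
[0.0454, 0.0008, -0.0021, -0.07, 0.001, -0.002]
[0.0454, 0.001, -0.002, -0.07, 0.001, -0.002]
[0.0454, 0.0012, -0.0019, -0.07, 0.001, -0.002]
[0.0454, 0.0015, -0.0018, -0.07, 0.001, -0.002]
```

>>> carry_out(steps=[[1, 0, 0, -0.03, 0, 0, 0], [1, 0, 0, 0, 0, 0, 0], [1, 0, 0, 0, 0, 0, 0], [1, 0, 0, 0, 0, 0, 0]])

```text
clock: 38.9
tcp_pos: [0.4986, -0.3596, 0.198]
orientation: [-0.007, 0.76, 0.65, 0.001]
wrist_force: [0.4, -1.4, -0.0]
finger_gap: 0.0723
```

```bash
python3 - <<'E'
from t import *
st()
c=cam('wrist');print(plates(c))
for n in('scene','side'): print([p for p in plates(cam(n))])
a=cam('scene')['color'];b=cam('side')['color'];
save(np.vstack([np.hstack([cv2.resize(a[180:360,110:290],(400,400)),cv2.resize(b[200:350,200:350],(400,400))]),np.pad(cv2.resize(c['color'],(266,200)),((0,0),(0,534),(0,0)))]),'p16.png')
E
```

```text
t 38.9 q [-0.757  0.419  0.071  1.236  0.004 -0.6  ] tcp [ 0.4986 -0.3596  0.198 ] F [ 0.4 -1.4 -0. ] gap 0.0723
[[ 0.156  0.988 -0.007]
 [ 0.988 -0.156  0.012]
 [ 0.01  -0.009 -1.   ]]
[]
[(596, 128, 84, 48, 42.6, (np.float64(282.0), np.float64(176.0))), (476, -357, 100, 62, -8.7, (np.float64(172.0), np.float64(283.0)))]
[(471, -361, 99, 65, -10.4, (np.float64(267.0), np.float64(278.0)))]
```

>>> carry_out(steps=[[1, 0, 0, 0.05, 0, 0, 0], [1, 0, 0, 0.05, 0, 0, 0], [1, 0, 0, 0.05, 0, 0, 0], [1, 0, 0, 0.01, 0, 0, 0], [1, 0, 0, 0, 0, 0, 0], [1, 0, 0, 0, 0, 0, 0]])

```text
clock: 39.9
tcp_pos: [0.4998, -0.36, 0.0417]
orientation: [-0.003, 0.76, 0.65, 0.001]
wrist_force: [0.4, -0.4, -0.8]
finger_gap: 0.0853
```

```bash
python3 - <<'E'
from t import *
y=np.deg2rad(-9.1);rel2([.4735+.0247,-.3585-.004,.0155],tool(y,np.pi/2))
E
```

```text
t 39.9 q [-0.756  0.53  -0.159  0.889  0.004 -0.599] tcp [ 0.4998 -0.36    0.0417] F [ 0.4 -0.4 -0.8] gap 0.0853
[[ 0.156  0.988 -0.002]
 [ 0.988 -0.156  0.007]
 [ 0.007 -0.003 -1.   ]]
TURN [-0.0034 -0.0067  0.0022] rows 0.0 then SHIFT [-0.0027 -0.0012  0.0262] rows 0.4
```

>>> carry_out(steps=[[1, -0.0027, -0.001, 0.015, 0, -0.006, 0], [1, 0, 0, 0.0112, 0, 0, 0], [1, 0, 0, 0, 0, 0, 0], [-1, 0, 0, 0, 0, 0, 0], [-1, 0, 0, 0, 0, 0, 0], [-1, 0, 0, 0, 0, 0, 0], [-1, 0, 0, 0, 0, 0, 0], [-1, 0, 0, 0, 0, 0, 0]])

```text
clock: 40.9
tcp_pos: [0.4975, -0.3616, 0.014]
orientation: [-0.002, 0.76, 0.65, -0.001]
wrist_force: [0.1, -0.2, 5.9]
finger_gap: 0.0606
```

Gripped. Lift and repeat the flip.

>>> carry_out(steps=[[-1, 0, 0, -0.03, 0, 0, 0], [-1, 0, 0, -0.06, 0, 0, 0], [-1, 0, 0, -0.06, 0, 0, 0], [-1, 0, 0, 0, 0, 0, 0]])

```text
clock: 41.4
tcp_pos: [0.5002, -0.3637, 0.1687]
orientation: [0.001, 0.76, 0.65, -0.0]
wrist_force: [1.3, 0.1, -1.0]
finger_gap: 0.0608
```

```bash
python3 - <<'E'
from t import *
x,R=T(.05,.2,.52)
a=go(x,R,16)
E
```

```text
t 41.4 q [-0.758  0.428  0.012  1.152 -0.001 -0.601] tcp [ 0.5002 -0.3637  0.1687] F [ 1.3  0.1 -1. ] gap 0.0608
[[ 0.156  0.988  0.001]
 [ 0.988 -0.156 -0.003]
 [-0.002  0.002 -1.   ]]
bad 3.161710257854186e-21 end q [ 0.64  0.18 -0.81 -0.31 -0.64  0.44] max dq/row 0.121
[0.0427, -0.002, -0.0025, -0.066, 0.001, -0.002]
[0.0427, -0.0017, -0.0026, -0.066, 0.001, -0.002]
[0.0427, -0.0015, -0.0026, -0.066, 0.001, -0.002]
[0.0427, -0.0012, -0.0026, -0.066, 0.001, -0.002]
[0.0427, -0.001, -0.0027, -0.066, 0.001, -0.002]
[0.0427, -0.0007, -0.0027, -0.066, 0.001, -0.002]
[0.0427, -0.0005, -0.0027, -0.066, 0.001, -0.002]
[0.0427, -0.0003, -0.0026, -0.066, 0.001, -0.002]
[0.0427, -0.0, -0.0026, -0.066, 0.001, -0.002]
[0.0427, 0.0002, -0.0025, -0.066, 0.001, -0.002]
[0.0427, 0.0005, -0.0025, -0.066, 0.001, -0.002]
[0.0427, 0.0007, -0.0024, -0.066, 0.001, -0.002]
[0.0428, 0.0009, -0.0023, -0.066, 0.001, -0.002]
[0.0428, 0.0011, -0.0022, -0.066, 0.001, -0.002]
[0.0428, 0.0014, -0.002, -0.066, 0.001, -0.002]
[0.0428, 0.0016, -0.0019, -0.066, 0.001, -0.002]
```

>>> carry_out(steps=[[-1, 0.0427, -0.002, -0.0025, -0.066, 0.001, -0.002], [-1, 0.0427, -0.0017, -0.0026, -0.066, 0.001, -0.002], [-1, 0.0427, -0.0015, -0.0026, -0.066, 0.001, -0.002], [-1, 0.0427, -0.0012, -0.0026, -0.066, 0.001, -0.002], [-1, 0.0427, -0.001, -0.0027, -0.066, 0.001, -0.002], [-1, 0.0427, -0.0007, -0.0027, -0.066, 0.001, -0.002], [-1, 0.0427, -0.0005, -0.0027, -0.066, 0.001, -0.002], [-1, 0.0427, -0.0003, -0.0026, -0.066, 0.001, -0.002], [-1, 0.0427, 0, -0.0026, -0.066, 0.001, -0.002], [-1, 0.0427, 0.0002, -0.0025, -0.066, 0.001, -0.002], [-1, 0.0427, 0.0005, -0.0025, -0.066, 0.001, -0.002], [-1, 0.0427, 0.0007, -0.0024, -0.066, 0.001, -0.002], [-1, 0.0428, 0.0009, -0.0023, -0.066, 0.001, -0.002], [-1, 0.0428, 0.0011, -0.0022, -0.066, 0.001, -0.002], [-1, 0.0428, 0.0014, -0.002, -0.066, 0.001, -0.002], [-1, 0.0428, 0.0016, -0.0019, -0.066, 0.001, -0.002], [-1, 0, 0, 0, 0, 0, 0], [-1, 0, 0, 0, 0, 0, 0]])

```text
clock: 43.65
tcp_pos: [0.5711, 0.3175, 0.2017]
orientation: [0.375, 0.648, 0.574, 0.331]
wrist_force: [-0.7, -0.2, -0.5]
finger_gap: 0.0609
```

```bash
python3 - <<'E'
from t import *
x,R=T(.05,.1,.52); rel2(x,R)
E
```

```text
t 43.65 q [ 0.644  0.179 -0.814 -0.317 -0.644  0.448] tcp [0.5711 0.3175 0.2017] F [-0.7 -0.2 -0.5] gap 0.0609
[[ 0.122  0.497  0.859]
 [ 0.993 -0.06  -0.106]
 [-0.002  0.866 -0.501]]
TURN [-0.0044 -0.0017  0.0028] rows 0.0 then SHIFT [-0.0007 -0.0803  0.0511] rows 1.5
```

>>> carry_out(steps=[[-1, 0, -0.04, 0.0255, -0.004, 0, 0.003], [-1, 0, -0.04, 0.0255, 0, 0, 0], [-1, 0, 0, 0, 0, 0, 0], [-1, 0, -0.0058, -0.01, 0, 0, 0], [-1, 0, -0.0058, -0.01, 0, 0, 0], [-1, 0, -0.0058, -0.01, 0, 0, 0], [-1, 0, -0.0058, -0.01, 0, 0, 0], [-1, 0, -0.0058, -0.01, 0, 0, 0], [-1, 0, -0.0058, -0.01, 0, 0, 0], [-1, 0, -0.0056, 0.0067, 0, 0, 0], [-1, 0, -0.0056, 0.0067, 0, 0, 0], [-1, 0, -0.0056, 0.0067, 0, 0, 0], [-1, 0, 0, 0, 0, 0, 0]])

```text
clock: 45.28
tcp_pos: [0.5167, 0.3245, 0.0817]
orientation: [0.376, 0.649, 0.572, 0.332]
wrist_force: [2.3, -0.6, -1.7]
finger_gap: 0.0601
```

```bash
python3 - <<'E'
from t import *
st()
a=cam('scene')['color'];b=cam('side')['color'];
g=cv2.resize(b[135:175,220:270],(100,40)).mean(2)
def asc(im,box,w,h):
    g=cv2.resize(im[box[1]:box[3],box[0]:box[2]],(w,h),interpolation=cv2.INTER_AREA).mean(2)
    for r in g: print(''.join(' .:-=+*#%@'[min(9,int(t/25.6))] for t in r))
asc(a,(270,105,315,160),90,46)
E
```

```text
t 45.27 q [ 0.733  0.416 -0.98  -0.678 -0.715  0.522] tcp [0.5167 0.3245 0.0817] F [ 2.3 -0.6 -1.7] gap 0.0601
[[ 0.124  0.493  0.861]
 [ 0.992 -0.063 -0.107]
 [ 0.001  0.868 -0.497]]
::::::::::::::::::........::::::::::::------------------------====--==--------======------
::::::::::::::::::........::......::--++------------------====--====----------====------==
::::::::::::----::::::::::........::==**++==--====--------====--====------========--======
....::::::--------------::::::......::==****++++==--------========------==========----====
....::::::::------------------::......::==**++==--------==--======----====================
......::::::--------------------::....::==++==::::--======--==------============--========
::::..::::::----------------------::::==++==::::::====--==++****==--======================
::....::::::----------------------====++==--::::::======++%%@@%%==========================
::::....::::::------------------==++++==--==++--::--==++%%@@%%++====================--====
::::::::::::::::--------------==****==::--==**==----++%%@@%%++==========--======----==----
::::::
[... 2569 characters left out ...]
@@@@@@@@@@@%%++======================================----======
==============++##%%@@@@@@@@@@@@@@@@%%++==================================================
==================++**##%%@@@@@@@@%%++==================================================--
========================++**##%%%%++==========================================--========--
==========----------==========++++==================================================------
========----::::::::----============================================================------
========--::::--::::::--============================================================------
========::::::--::::::--============================================================------
```

>>> carry_out(steps=[[-1, 0, -0.002, 0.001, 0, 0, 0], [0.6, 0, 0, 0, 0, 0, 0], [0.6, 0, 0, 0, 0, 0, 0], [0.6, 0, 0, 0, 0, 0, 0], [0.6, 0, 0, 0, 0, 0, 0], [0.6, 0, 0, -0.04, 0, 0, 0], [0.6, 0, 0.02, -0.05, 0, 0, 0], [0, 0, 0.02, 0, 0, 0, -0.1745], [0, 0, 0, 0, 0, 0, -0.1745], [0, 0, 0, 0, 0, 0, -0.1745], [0, 0, 0, 0, 0, 0, -0.1745], [0, 0, 0, 0, 0, 0, -0.1745], [0, 0, 0, 0, 0, 0, -0.1745], [0, 0, 0, 0, 0, 0, -0.1745], [0, 0, 0, 0, 0, 0, -0.1745], [0, 0, 0, 0, 0, 0, -0.1745]])

```text
clock: 47.38
tcp_pos: [0.4588, 0.3322, 0.1609]
orientation: [0.502, 0.052, 0.863, -0.031]
wrist_force: [0.7, 0.2, 0.9]
finger_gap: 0.0427
```

```bash
python3 - <<'E'
from t import *
st()
a=cam('scene')['color'];b=cam('side')['color'];w=cam('wrist')['color']
save(np.hstack([cv2.resize(a[95:165,250:320],(400,400),interpolation=cv2.INTER_CUBIC),cv2.resize(b[120:180,210:270],(400,400),interpolation=cv2.INTER_CUBIC)]),'p17.png')
E
```

```text
t 47.38 q [ 0.841  0.169 -0.954 -0.339 -0.795 -0.954] tcp [0.4588 0.3322 0.1609] F [0.7 0.2 0.9] gap 0.0427
[[-0.491  0.121  0.863]
 [ 0.059  0.993 -0.106]
 [-0.869 -0.001 -0.495]]
```

View pics/p17.png

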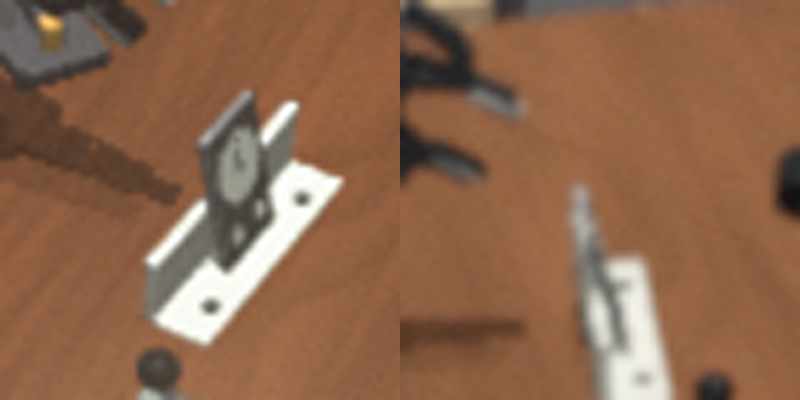

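```bash
python3 - <<'E'
from t import *
c=cam('scene')
px=np.array([(206,149),(254,98),(273,216),(228,271)],float)/400*70+[250,95]
def cor(p):
    u,s0,th,yw=p; yv2=Ro.from_rotvec([0,0,yw]).apply(yv); n2=Ro.from_rotvec([0,0,yw]).apply(n)
    upv=np.array([0,0,np.cos(th)])-n2*np.sin(th);B=F+yv*u+n*s0
    return np.array([B+.1*upv-yv2*.031,B+.1*upv+yv2*.031,B+yv2*.031,B-yv2*.031]),n2,upv
r=least_squares(lambda p:(proj(c,cor(p)[0])-px).ravel(),[0,.02,.2,0]);print(r.x.round(3),r.fun.round(1))
k,n2,upv=cor(r.x);th=r.x[2];print(k.round(4))
nf=n2*np.cos(th)+np.array([0,0,np.sin(th)]);top=k[:2].mean(0)-.0035*nf;print('top mid',top.round(4),'yaw',-.125+r.x[3],'pitch',np.pi/2-th)
b=cam('side');print(((proj(b,k)-[210,120])/60*400).round())
R=gripR(-.125+r.x[3],np.pi/2-th); np.save('g.npy',np.r_[top,R.ravel()])
x=top+.002*R[:,2]
a=go(x-.07*R[:,2],R,9)
E
```

```text
[-0.     0.016  0.214  0.035] [ 0.2 -0.2  0.1 -1.1 -0.2  0.5 -0.1  0.8]
[[0.5297 0.2899 0.0977]
 [0.5352 0.3516 0.0977]
 [0.5564 0.3497 0.    ]
 [0.5508 0.288  0.    ]]
top mid [0.529 0.321 0.097] yaw -0.0897999131629369 pitch 1.357051839998516
[[200. 228.]
 [187. 181.]
 [221. 303.]
 [234. 352.]]
t 47.62 q [ 0.841  0.169 -0.954 -0.339 -0.795 -0.945] tcp [0.4589 0.3323 0.1609] F [-0.3 -0.2  0.7] gap 0.0428
[[-0.49   0.125  0.863]
 [ 0.068  0.992 -0.106]
 [-0.869  0.006 -0.495]]
bad 7.820464745486065e-27 end q [ 0.48  0.29 -0.23  0.87 -0.11 -1.01] max dq/row 0.181
[-0.0034, -0.0003, 0.0053, -0.002, 0.093, -0.004]
[-0.0038, -0.0003, 0.005, -0.002, 0.093, -0.004]
[-0.0043, -0.0004, 0.0046, -0.002, 0.093, -0.004]
[-0.0047, -0.0004, 0.0042, -0.002, 0.093, -0.004]
[-0.0051, -0.0004, 0.0037, -0.002, 0.093, -0.004]
[-0.0054, -0.0004, 0.0033, -0.002, 0.093, -0.004]
[-0.0057, -0.0005, 0.0027, -0.002, 0.093, -0.004]
[-0.0059, -0.0005, 0.0022, -0.002, 0.093, -0.004]
[-0.0061, -0.0005, 0.0016, -0.002, 0.093, -0.004]
```

>>> carry_out(steps=[[0, -0.0034, 0, 0.0053, -0.002, 0.093, -0.004], [0, -0.0038, 0, 0.005, -0.002, 0.093, -0.004], [0, -0.0043, 0, 0.0046, -0.002, 0.093, -0.004], [0, -0.0047, 0, 0.0042, -0.002, 0.093, -0.004], [0, -0.0051, 0, 0.0037, -0.002, 0.093, -0.004], [0, -0.0054, 0, 0.0033, -0.002, 0.093, -0.004], [0, -0.0057, 0, 0.0027, -0.002, 0.093, -0.004], [0, -0.0059, 0, 0.0022, -0.002, 0.093, -0.004], [0, -0.0061, 0, 0.0016, -0.002, 0.093, -0.004], [0, 0, 0, 0, 0, 0, 0], [0, 0, 0, 0, 0, 0, 0]])

```text
clock: 49.0
tcp_pos: [0.5146, 0.326, 0.1629]
orientation: [0.108, 0.043, 0.993, -0.006]
wrist_force: [0.2, 0.6, 0.8]
finger_gap: 0.0429
```

```bash
python3 - <<'E'
from t import *
g=np.load('g.npy');R=g[3:].reshape(3,3);top=g[:3]-[.002,0,0]
rel2(top+.002*R[:,2],R)
E
```

```text
t 49.0 q [ 0.489  0.29  -0.227  0.872 -0.12  -1.007] tcp [0.5146 0.326  0.1629] F [0.2 0.6 0.8] gap 0.0429
[[-0.973  0.086  0.214]
 [ 0.084  0.996 -0.022]
 [-0.215 -0.003 -0.977]]
TURN [-0.0024  0.0029  0.0039] rows 0.0 then SHIFT [ 0.0014 -0.0038  0.0692] rows 1.1
```

>>> carry_out(steps=[[0, 0.0014, -0.0038, 0.035, 0, 0, 0], [0, 0, 0, 0.034, 0, 0, 0], [0, 0, 0, 0, 0, 0, 0], [-1, 0, 0, 0, 0, 0, 0], [-1, 0, 0, 0, 0, 0, 0], [-1, 0, 0, 0, 0, 0, 0], [-1, 0, 0, 0, 0, 0, 0], [-1, 0, 0, 0, 0, 0, 0], [-1, -0.006, 0, -0.03, 0, 0, 0], [-1, -0.011, 0, -0.05, 0, 0, 0], [-1, -0.011, 0, -0.05, 0, 0, 0], [-1, 0, 0, 0, 0, 0, 0]])

```text
clock: 50.5
tcp_pos: [0.5304, 0.3229, 0.2348]
orientation: [0.112, 0.043, 0.993, -0.004]
wrist_force: [0.6, -0.0, -0.9]
finger_gap: 0.0061
```

```bash
python3 - <<'E'
from t import *
rect()
x,R=place2(.075,-1.3,.5,.1,L=.098)
a=go(x,R,14)
x,_=place2(.075,-1.3,.5,0,L=.098)
a=go(x,R,3,a[2],a[0],a[1])
E
```

```text
=*****+##*#*##*#**#*****##******************
+*@@@@@@@@@@@@@@@@@@@@@@@@@@@@@@@@@@@@@@@@@*
**@@@@@@@@@@@@@@@@@@@@@@@@@@@@@@@@@@@@@@@@@*
=#@@@@@@@@@@@@@@@@@@@@@@@@@@@@@@@@@@@@@@@@@*
=*@@@@@@@@@@@@@@@@@@@@@@@@@@@@@@@@@@@@@%*%@*
+*@@@@@@@@@@@@@@@@@@@@@@@@%+@@@@@@@@@@===+@*
*#@@@@@@@@@@@@@@@@@@@@@@%+==@@@@@@@%+==@#=**
=#@@@@@@@@@@@@@@@@@@@@@+=@%==@@@@@=+@#====+*
+#@@@@@@@@@@@@@@@@@@@*=+==+==#@@+=#@@@%==%=+
##@@@@@@@@@@@@@@@@@#=@@@@==*==@@@=@@%@@=#@=+
=#@@@@@@@@@@@@@@@@%=*@@@@*=@=+@@@=#@@@@===%*
=#@@@@@@@@@@@@@@@@@+%@#@@*==*@@@@#=@@@+*@@%*
*#@@@@@@@@@@@@@@@@@@=@@@@=*@@@@@@@+==#@@@@%*
##@@@@@@@@@@@@@@@@@@+=*#+@@@@@@@@@*#@@@@@@@*
=*#######**###*###%##==*########*###*####*#*
======---=========-====-===-=-=-------------
t 50.55 q [ 0.47   0.265 -0.089  1.029 -0.116 -1.026] tcp [0.529  0.3221 0.2317] F [ 0.   0.8 -1.1] gap 0.0063
[[-0.972  0.086  0.218]
 [ 0.084  0.996 -0.019]
 [-0.219 -0.    -0.976]]
bad 5.54214727896686e-23 end q [ 0.23  0.29 -0.68  0.06 -1.08 -0.33] max dq/row 0.073
[-0.0058, -0.0251, 0.0042, 0.038, -0.068, 0.074]
[-0.0073, -0.0244, 0.0056, 0.038, -0.068, 0.074]
[-0.0087, -0.0235, 0.0071, 0.038, -0.068, 0.074]
[-0.0098, -0.0226, 0.0086, 0.038, -0.068, 0.074]
[-0.0108, -0.0214, 0.0101, 0.038, -0.068, 0.074]
[-0.0116, -0.0202, 0.0117, 0.038, -0.068, 0.074]
[-0.0122, -0.0188, 0.0133, 0.038, -0.068, 0.074]
[-0.0126, -0.0174, 0.0148, 0.038, -0.068, 0.074]
[-0.0128, -0.0158, 0.0163, 0.038, -0.068, 0.074]
[-0.0127, -0.0142, 0.0178, 0.038, -0.068, 0.074]
[-0.0124, -0.0126, 0.0191, 0.038, -0.068, 0.074]
[-0.012, -0.0109, 0.0204, 0.038, -0.068, 0.074]
[-0.0113, -0.0093, 0.0216, 0.038, -0.068, 0.074]
[-0.0104, -0.0076, 0.0227, 0.038, -0.068, 0.074]
bad 1.0198315909578368e-19 end q [ 0.23  0.48 -0.75 -0.21 -1.08 -0.33] max dq/row 0.09
[0.0294, -0.0083, 0.0134, 0.0, 0.0, 0.0]
[0.0294, -0.0083, 0.0134, 0.0, 0.0, 0.0]
[0.0294, -0.0083, 0.0134, 0.0, 0.0, 0.0]
```

```bash
cat >> t.py <<'E'
def blob(n,ylo,yhi,thr=150,xlo=-.069,h=.007):
    c=cam(n);g=c['color'].mean(2).astype(np.uint8);s=2000
    X=np.arange(.07,xlo,-1/s);Y=np.arange(yhi,ylo,-1/s);xx,yy=np.meshgrid(X,Y,indexing='ij')
    P3=DO+(DR@np.stack([xx.ravel(),yy.ravel(),np.full(xx.size,h)])).T
    uv=proj(c,P3).astype(np.float32).reshape(*xx.shape,2); im=cv2.remap(g,uv[...,0],uv[...,1],cv2.INTER_LINEAR)
    m=(im<thr).astype(np.uint8);k,l,st_,_=cv2.connectedComponentsWithStats(m);i=1+np.argmax(st_[1:,4])
    pts=np.argwhere(l==i)[:, ::-1].astype(np.float32)
    r=cv2.minAreaRect(pts);b=cv2.boxPoints(r);print(n,'size mm',np.round(np.array(r[1])/2),'corners(x,y mm)',[(round((.07-v/s)*1000),round((yhi-u/s)*1000)) for u,v in b],'ctr',round((.07-r[0][1]/s)*1000),round((yhi-r[0][0]/s)*1000))
E
python3 - <<'E'
from t import *
blob('scene',-.1,.06);blob('side',-.1,.06)
x,R=place2(.105,-1.6,.7,.09,xc=.015,L=.098)
a=go(x,R,14)
x,_=place2(.105,-1.6,.7,0,xc=.015,L=.098)
a=go(x,R,3,a[2],a[0],a[1])
E
```

```text
scene size mm [ 61. 102.] corners(x,y mm) [(-25, 35), (28, -53), (-24, -84), (-77, 4)] ctr -24 -24
side size mm [60. 97.] corners(x,y mm) [(-31, 30), (23, -51), (-28, -84), (-81, -3)] ctr -29 -27
t 50.65 q [ 0.47   0.267 -0.093  1.029 -0.116 -1.026] tcp [0.5271 0.3212 0.228 ] F [ 0.8 -0.5 -0.9] gap 0.006
[[-0.973  0.086  0.212]
 [ 0.083  0.996 -0.022]
 [-0.213 -0.003 -0.977]]
bad 1.672009723288767e-26 end q [ 0.21  0.39 -0.23  0.85 -0.89  0.2 ] max dq/row 0.106
[-0.0073, -0.0233, 0.0034, 0.039, -0.051, 0.096]
[-0.0093, -0.0223, 0.0047, 0.039, -0.051, 0.096]
[-0.0111, -0.0211, 0.0061, 0.039, -0.051, 0.096]
[-0.0128, -0.0197, 0.0075, 0.039, -0.051, 0.096]
[-0.0142, -0.0181, 0.0089, 0.039, -0.051, 0.096]
[-0.0153, -0.0163, 0.0103, 0.039, -0.051, 0.096]
[-0.0162, -0.0143, 0.0117, 0.039, -0.051, 0.096]
[-0.0169, -0.0122, 0.0131, 0.039, -0.051, 0.096]
[-0.0173, -0.0101, 0.0144, 0.039, -0.051, 0.096]
[-0.0174, -0.0078, 0.0157, 0.039, -0.051, 0.096]
[-0.0172, -0.0055, 0.0168, 0.039, -0.051, 0.096]
[-0.0167, -0.0032, 0.0178, 0.039, -0.051, 0.096]
[-0.016, -0.0009, 0.0187, 0.039, -0.051, 0.096]
[-0.015, 0.0013, 0.0195, 0.039, -0.051, 0.096]
bad 2.5693517569074868e-27 end q [ 0.21  0.48 -0.34  0.65 -0.89  0.2 ] max dq/row 0.067
[0.022, -0.0077, 0.0188, 0.0, 0.0, 0.0]
[0.022, -0.0077, 0.0188, 0.0, 0.0, 0.0]
[0.022, -0.0077, 0.0188, 0.0, 0.0, 0.0]
```

>>> carry_out(steps=[[-1, -0.0073, -0.0233, 0.0034, 0.039, -0.051, 0.096], [-1, -0.0093, -0.0223, 0.0047, 0.039, -0.051, 0.096], [-1, -0.011, -0.021, 0.006, 0.039, -0.051, 0.096], [-1, -0.0128, -0.0197, 0.0075, 0.039, -0.051, 0.096], [-1, -0.0142, -0.018, 0.009, 0.039, -0.051, 0.096], [-1, -0.0153, -0.0163, 0.0103, 0.039, -0.051, 0.096], [-1, -0.0162, -0.0143, 0.0117, 0.039, -0.051, 0.096], [-1, -0.017, -0.0122, 0.013, 0.039, -0.051, 0.096], [-1, -0.0173, -0.01, 0.0144, 0.039, -0.051, 0.096], [-1, -0.0174, -0.0078, 0.0157, 0.039, -0.051, 0.096], [-1, -0.0172, -0.0055, 0.0168, 0.039, -0.051, 0.096], [-1, -0.0167, -0.0032, 0.0178, 0.039, -0.051, 0.096], [-1, -0.016, -0.001, 0.0187, 0.039, -0.051, 0.096], [-1, -0.015, 0.0013, 0.0195, 0.039, -0.051, 0.096], [-1, 0, 0, 0, 0, 0, 0], [-1, 0, 0, 0, 0, 0, 0]])

```text
clock: 52.65
tcp_pos: [0.6096, -0.0122, 0.2044]
orientation: [0.384, 0.65, 0.626, -0.196]
wrist_force: [-0.6, -0.0, -1.0]
finger_gap: 0.0059
```

```bash
python3 - <<'E'
from t import *
x,R=place2(.105,-1.6,.7,0,xc=.015,L=.098)
rel2(x,R)
E
```

```text
t 52.65 q [ 0.208  0.386 -0.235  0.845 -0.887  0.197] tcp [ 0.6096 -0.0122  0.2044] F [-0.6 -0.  -1. ] gap 0.0059
[[ 0.14   0.964  0.225]
 [ 0.663  0.078 -0.745]
 [-0.736  0.254 -0.628]]
TURN [ 0.0019 -0.0005  0.0061] rows 0.0 then SHIFT [ 0.0655 -0.0235  0.0571] rows 1.4
```

>>> carry_out(steps=[[-1, 0.0222, -0.008, 0.019, 0, 0, 0], [-1, 0.0222, -0.008, 0.019, 0, 0, 0], [-1, 0.0222, -0.008, 0.019, 0, 0, 0], [-1, 0.002, 0, 0.002, 0, 0, 0], [-1, 0, 0, 0, 0, 0, 0], [-0.5, 0, 0, 0, 0, 0, 0], [-0.5, 0, 0, 0, 0, 0, 0], [-0.5, 0, 0, -0.015, 0, 0, 0], [-0.5, 0, 0, -0.03, 0, 0, 0], [-0.5, 0, 0, -0.04, 0, 0, 0], [-0.5, -0.042, 0.014, -0.036, 0, 0, 0], [-1, -0.042, 0.014, -0.036, 0, 0, 0]])

```text
clock: 54.15
tcp_pos: [0.5897, 0.0515, 0.281]
orientation: [0.385, 0.65, 0.625, -0.195]
wrist_force: [1.0, 0.3, 0.4]
finger_gap: 0.0042
```

```bash
python3 - <<'E'
from t import *
st();rect();print();rect('side');blob('scene',-.1,.045)
E
```

```text
t 54.15 q [ 0.324  0.376 -0.048  1.182 -0.892  0.38 ] tcp [0.5897 0.0515 0.281 ] F [1.  0.3 0.4] gap 0.0042
[[ 0.142  0.964  0.227]
 [ 0.663  0.078 -0.745]
 [-0.735  0.256 -0.628]]
=*****+##*#*##*#**#*#***##***#***###********
+*@@@@@@@@@@@@@@@@@@@@@@@@@@@@@@@@@@@@@@@@@*
#*@@@@@@@@@@@@@@@@@@@@@@@@@@@@@@@@@@@@@@@@@*
=#@@@@@@@@@@@@@@@@@@@@@@@@@@@@@@@@@@@@@@@@@*
=*@@@@@@@@@%**+=+@@@@@@@@@@@@@@@@@@@@@@@*%@*
+*@@@@@**=+===@=+@@@@@@@@@%+@@@@@@@@@@===+@*
*#@@@@#=+@@@==%=+@@@@@@@%+==@@@@@@@%*==@#=**
-+@@@@@=@@@@@===+#@@@@@+=@%==@@@@@=+@#====+*
==#@@@@+%%#@@=%@=+@@@*====+==#@@+=#@@@%==%=+
==#@@@@**@@@@==+=+@#=@@@@==*==@@@=@@%@@=#@=+
-*@@@@@*=+@#=@@@@@%=*@@@@*=@=+@@@=#@@@@===%*
=*@@@@@@*%@@@@@@@@@+%@#@@*==#@@@@#=@@@+*@@%*
+*@@@@@@@@@@@@@@@@@@=@@@@=*@@@@@@@+==#@@@@%*
**@@@@@@@@@@@@@@@@@@+=*#+@@@@@@@@@*#@@@@@@@*
=****###***###*###%##==*############*####*#*
==---=---===-=====-=-======-=-=-=-----------

============================================
+*******#**#*#####***#*#**###**#**##****#***
+*@@@@@@@@%@@@@@@@@@@@@@@@@@@@@@@@@@@%@@@@%*
+*@@@@@@@@@@@@@@@@@@@@@@@@@@@@@@@@@@@@@@@@%*
+*@@@@@@@@@@@%%**@@@@@@@@@@@@@@@@@@@@@@@%@@*
+*@@@@@@%%#**+*++%@@@@@@@@%%@@@@@@@@@@%*=+%#
+#@@@@%**%@%*=*++%@@@@@@@#++@@@@@@@@%*+%#+#*
+*%@@@%*%@@@%+===#@@@@@%*#%=#@@@@@%#%+=++=+*
==#@@@%#%%%@%+#*=*@@@@*+=*#=+%@@%#*@@@#==+=*
-=#@@@@%#@@@#++*=+@@##%@%=+*=*%@%+%@%@%=*%=+
+*%@@@@#+#%%+=++##%**@@@@**%*+%@@+%%%@%+=+++
=*%%%%@#+=+*##%@@@@+#@%%@%==+*@@@%#@@@#=+#%#
=*%%%%@@#%@@@@@@@@@%*%@@%#=*#@@@@@+=+++*%@@#
=*%%%@@@@@@@@@@@@@@@#*%%*+#@@@@@@@%=+%@@@@@#
+*#%%@@@@@@@@@@@@@@@%+==*%@@@@@@@@@#%@@@@@%#
=++***#*#************+=+****#*##****###**##*
scene size mm [ 61. 103.] corners(x,y mm) [(-25, 36), (28, -53), (-24, -84), (-77, 4)] ctr -25 -24
```

```bash
cat > u.py <<'E'
from t import *
def top(px,py,pz,sg=1):
    a=sg*np.array([.86,.51,0]);a/=np.linalg.norm(a);z=np.array([0,0,-1.])
    return DO+DR@[px,py,pz],DR@np.array([a,np.cross(z,a),z]).T
E
python3 - <<'E'
from u import *
s,R0=st()
for sg in(1,-1):
    x,R=top(-.012,-.045,.08,sg);a=go(x,R,14,s['joint_pos'],s['tcp_pos'],R0);
    x,_=top(-.012,-.045,.017,sg);a=go(x,R,2,a[2],a[0],a[1])
E
```

```text
t 54.3 q [ 0.323  0.372 -0.045  1.179 -0.892  0.38 ] tcp [0.5916 0.0517 0.2839] F [-0.4 -0.4 -1.1] gap 0.0
[[ 0.149  0.961  0.232]
 [ 0.665  0.076 -0.743]
 [-0.732  0.265 -0.628]]
bad 2.4762794710779765e-16 end q [-0.5   0.32 -0.31  0.72  0.15  0.44] max dq/row 0.079
[-0.0028, -0.004, 0.0203, 0.032, 0.056, 0.067]
[-0.0042, -0.0031, 0.0202, 0.032, 0.056, 0.067]
[-0.0055, -0.0022, 0.02, 0.032, 0.056, 0.067]
[-0.0067, -0.0011, 0.0197, 0.032, 0.056, 0.067]
[-0.0079, 0.0, 0.0193, 0.032, 0.056, 0.067]
[-0.0089, 0.0012, 0.0188, 0.032, 0.056, 0.067]
[-0.0098, 0.0024, 0.0183, 0.032, 0.056, 0.067]
[-0.0107, 0.0037, 0.0176, 0.032, 0.056, 0.067]
[-0.0113, 0.0049, 0.0168, 0.032, 0.056, 0.067]
[-0.0119, 0.0062, 0.016, 0.032, 0.056, 0.067]
[-0.0123, 0.0076, 0.0151, 0.032, 0.056, 0.067]
[-0.0126, 0.0089, 0.0141, 0.032, 0.056, 0.067]
[-0.0127, 0.0101, 0.0131, 0.032, 0.056, 0.067]
[-0.0127, 0.0114, 0.0121, 0.032, 0.056, 0.067]
bad 9.145800653148322e-18 end q [-0.49  0.41 -0.35  0.59  0.14  0.46] max dq/row 0.066
[0.0, -0.0, 0.0315, 0.0, 0.0, 0.0]
[0.0, 0.0, 0.0315, 0.0, 0.0, 0.0]
bad 3.992135245855827
[... 210 characters left out ...]
141]
[-0.0022, -0.009, 0.0187, -0.065, 0.037, -0.141]
[-0.0015, -0.0104, 0.018, -0.065, 0.037, -0.141]
[-0.0006, -0.0117, 0.0173, -0.065, 0.037, -0.141]
[0.0005, -0.0128, 0.0165, -0.065, 0.037, -0.141]
[0.0018, -0.0137, 0.0156, -0.065, 0.037, -0.141]
[0.0032, -0.0144, 0.0148, -0.065, 0.037, -0.141]
[0.0048, -0.0147, 0.014, -0.065, 0.037, -0.141]
[0.0063, -0.0148, 0.0132, -0.065, 0.037, -0.141]
[0.008, -0.0147, 0.0125, -0.065, 0.037, -0.141]
[0.0095, -0.0142, 0.0119, -0.065, 0.037, -0.141]
[0.0111, -0.0135, 0.0114, -0.065, 0.037, -0.141]
bad 9.152407195080051e-18 end q [-0.49  0.41 -0.35  0.59  0.14 -2.68] max dq/row 0.066
[-0.0, 0.0, 0.0315, 0.0, 0.0, 0.0]
[-0.0, -0.0, 0.0315, 0.0, 0.0, 0.0]
```

>>> carry_out(steps=[[0, -0.0028, -0.004, 0.0203, 0.032, 0.056, 0.067], [1, -0.0042, -0.003, 0.02, 0.032, 0.056, 0.067], [1, -0.0055, -0.002, 0.02, 0.032, 0.056, 0.067], [1, -0.0067, -0.001, 0.0197, 0.032, 0.056, 0.067], [1, -0.008, 0, 0.0193, 0.032, 0.056, 0.067], [1, -0.009, 0.001, 0.0188, 0.032, 0.056, 0.067], [1, -0.01, 0.0024, 0.0183, 0.032, 0.056, 0.067], [1, -0.0107, 0.0037, 0.0176, 0.032, 0.056, 0.067], [1, -0.0113, 0.005, 0.0168, 0.032, 0.056, 0.067], [1, -0.012, 0.006, 0.016, 0.032, 0.056, 0.067], [1, -0.0123, 0.0076, 0.015, 0.032, 0.056, 0.067], [1, -0.0126, 0.009, 0.014, 0.032, 0.056, 0.067], [1, -0.0127, 0.01, 0.013, 0.032, 0.056, 0.067], [1, -0.0127, 0.0114, 0.012, 0.032, 0.056, 0.067], [1, 0, 0, 0, 0, 0, 0], [1, 0, 0, 0, 0, 0, 0]])

```text
clock: 56.3
tcp_pos: [0.5935, -0.1913, 0.1165]
orientation: [0.028, 0.942, 0.313, 0.119]
wrist_force: [0.1, -1.2, -0.2]
finger_gap: 0.0852
```

```bash
python3 - <<'E'
from u import *
x,R=top(-.012,-.045,.05);rel2(x,R)
blob('side',-.1,.045)
c=cam('wrist'); print('wrist px of expected corners',proj(c,[DO+DR@[a/1000,b/1000,.007] for a,b in((-25,36),(28,-53),(-24,-84),(-77,4))]).round())
save(c['color'],'w20.png'); blob('wrist',-.1,.045,xlo=-.085)
E
```

```text
t 56.3 q [-0.503  0.323 -0.312  0.732  0.137  0.441] tcp [ 0.5935 -0.1913  0.1165] F [ 0.1 -1.2 -0.2] gap 0.0852
[[ 0.776  0.582  0.242]
 [ 0.596 -0.803  0.023]
 [ 0.208  0.126 -0.97 ]]
TURN [-0.0051  0.0139  0.001 ] rows 0.1 then SHIFT [0.0047 0.002  0.028 ] rows 0.5
side size mm [122.  86.] corners(x,y mm) [(-69, 45), (17, 45), (17, -78), (-69, -78)] ctr -26 -16
wrist px of expected corners [[317. 106.]
 [309. 249.]
 [229. 248.]
 [223. 107.]]
wrist size mm [110. 145.] corners(x,y mm) [(25, 45), (25, -100), (-85, -100), (-85, 45)] ctr -30 -27
```

>>> carry_out(steps=[[1, 0.003, 0.002, 0.028, -0.005, 0.014, 0], [1, 0, 0, 0, 0, 0, 0], [1, 0, 0, 0, 0, 0, 0]])

```text
clock: 56.82
tcp_pos: [0.6044, -0.1903, 0.0915]
orientation: [0.028, 0.941, 0.313, 0.127]
wrist_force: [-0.5, -0.3, -0.2]
finger_gap: 0.0855
```

```bash
python3 - <<'E'
from u import *
x,R=top(-.014,-.046,.018);rel2(x,R)
E
```

```text
t 56.83 q [-0.497  0.357 -0.335  0.662  0.146  0.448] tcp [ 0.6044 -0.1903  0.0915] F [-0.5 -0.3 -0.2] gap 0.0855
[[ 0.772  0.581  0.257]
 [ 0.596 -0.803  0.027]
 [ 0.222  0.132 -0.966]]
TURN [ 0.0009 -0.0008  0.0017] rows 0.0 then SHIFT [-0.001  -0.0005  0.0331] rows 0.5
```

>>> carry_out(steps=[[1, -0.001, 0, 0.018, 0, 0, 0], [1, 0, 0, 0.0155, 0, 0, 0], [1, 0, 0, 0, 0, 0, 0], [-1, 0, 0, 0, 0, 0, 0], [-1, 0, 0, 0, 0, 0, 0], [-1, 0, 0, 0, 0, 0, 0], [-1, 0, 0, 0, 0, 0, 0], [-1, 0, 0, 0, 0, 0, 0]])

```text
clock: 57.82
tcp_pos: [0.6126, -0.1909, 0.0596]
orientation: [0.029, 0.941, 0.312, 0.128]
wrist_force: [-2.6, 0.5, 6.0]
finger_gap: 0.0603
```

>>> carry_out(steps=[[-1, 0, 0, -0.02, 0, 0, 0], [-1, 0.011, 0.0064, 0, 0, 0, 0], [-1, 0.011, 0.0064, 0, 0, 0, 0], [-1, 0, 0, 0, 0, 0, 0], [-1, 0, 0, 0.01, 0, 0, 0], [-1, 0, 0, 0.0095, 0, 0, 0], [-1, 0, 0, 0, 0, 0, 0], [0, 0, 0, 0, 0, 0, 0], [1, 0, 0, 0, 0, 0, 0], [1, 0, 0, 0, 0, 0, 0], [1, 0, 0, 0, 0, 0, 0], [1, 0, 0, -0.03, 0, 0, 0], [1, 0, 0, -0.05, 0, 0, 0], [1, 0, 0, -0.05, 0, 0, 0], [1, 0, 0, -0.05, 0, 0, 0], [1, 0, 0, -0.05, 0, 0, 0]])

```text
clock: 59.82
tcp_pos: [0.5767, -0.1939, 0.2893]
orientation: [0.028, 0.941, 0.312, 0.127]
wrist_force: [0.7, -0.6, 0.4]
finger_gap: 0.0855
```

```bash
python3 - <<'E'
from u import *
st();rect();print();rect('side')
p=cam('scene');sw=up(p,[(433*.64,250*.64)],.066);print(sw)
for a,b in((-.215,-.1),(-.1,.045),(.04,.2)): blob('scene',a,b)
E
```

```text
t 59.83 q [-0.528  0.187 -0.055  1.115  0.153  0.419] tcp [ 0.5767 -0.1939  0.2893] F [ 0.7 -0.6  0.4] gap 0.0855
[[ 0.773  0.581  0.257]
 [ 0.595 -0.803  0.026]
 [ 0.222  0.133 -0.966]]
=****#*##*#*##*#*#####*#####*#*#*###*#*#****
**@@@@@@@@@@@@@@@@@@@@@@@@@@@@@@@@@@@@@@@@@*
##@@@@@@@@@@@@@@@@@@@@@@@@@@@@@@@@@@@@@@@@@*
=#@@@@@@@@@@@@@@@@@@@@@@@@*+@@@@@@@@@@@@@@@*
=#@@@@@@@@@@#*+++@@@@@@@#==+%@@@@@@@@@@@*%@*
+#@@@@@#*++==+@=+@@@@@#++*@=*@@@@@@@@@+==+@*
*#@@@@#=+@@@+=%=+@@@@+%#====+#@@@@@%*==@%=**
=%@@@@@=@@@@@===+#@#=#@@@+=#=*@@@@=+@#====+#
*#@@@@@+%%#@@=%@+*%==##@@#=#++@@+=#@@@%==%=+
##@@@@@**@@@@==+=+@*+**@@+++@@@@@=@@@@@=#@=+
=#@@@@@*=+@#=@@@@@@@=@##@=@@@@@@@=%@@@@===%#
+#@@@@@@*@@@@@@@@@@@*-==+@@@@@@@@%=@@@+*@@@*
*#@@@@@@@@@@@@@@@@@@@==#+*@@@@@@@@+==#@@@@%#
##@@@@@@@@@@@@@@@@@@@*##+++@@@@@@@##@@@@@@@*
=########**#######%#++=+===*################
======---===-=====------------=---=---------

============================================
+*******#**#*#####***###**###**#***#****#***
+*@@@@@@@@%@@@@@@@@@@@@@@@@@@@@@@@@@@@@@@@%*
=*@@@@@@@@@@@@@@@@@@@@@@@@%#@@@@@@@@@@@@@@%*
+*@@@@@@@@@@
[... 162 characters left out ...]
++=+*
+*@@@@%#%%%@%+#*+*%++*#@@*=%*=*@%#*@@@#==+=*
+*@@@@@%#@@@#++*=+%*+**@@#===#%@%+%@%@%=*%==
+#@@@@@#+#%%+=++##@@=*#%@*++%@@@@+%%%@%+=+++
=*@@@@@#+=+*##%%@@@@*-=+++%@@@@@@%#@@@#=+#%*
=*@@@@@@#%@@@@@@@@@@@+--+#%@@@@@@@+++++#%@@#
=*@@@@@@@@@@@@@@@@@@@#+**+#%@@@@@@%=+%@@@@@#
+#%@@@@@@@@@@@@@@@@@@#***++#@@@@@@@#%@@@@@%#
=***#*#*#*********#*+====--=**##****###**##*
[[0.56672799 0.133682   0.066     ]]
scene size mm [ 61. 101.] corners(x,y mm) [(-3, -103), (39, -195), (-16, -220), (-58, -128)] ctr -10 -162
scene size mm [ 61. 103.] corners(x,y mm) [(-1, 35), (50, -54), (-4, -84), (-54, 5)] ctr -2 -25
scene size mm [ 58. 100.] corners(x,y mm) [(21, 152), (41, 55), (-16, 43), (-35, 141)] ctr 3 98
```

```bash
python3 - <<'E'
from u import *
R=tool(.105,np.pi/2)
a=go([.515,.127,.2],R,10)
a=go([.515,.127,.077],R,3,a[2],a[0],a[1])
E
```

```text
t 60.12 q [-0.527  0.19  -0.059  1.111  0.153  0.419] tcp [ 0.5768 -0.1936  0.2863] F [ 1.   0.2 -0.1] gap 0.0853
[[ 0.773  0.581  0.255]
 [ 0.595 -0.803  0.028]
 [ 0.221  0.131 -0.966]]
bad 4.500344022086133e-17 end q [ 0.09  0.25 -0.17  1.16 -0.   -0.01] max dq/row 0.069
[0.0124, -0.0305, 0.0076, 0.024, -0.014, -0.103]
[0.0155, -0.0289, 0.0082, 0.024, -0.014, -0.103]
[0.0185, -0.0269, 0.0086, 0.024, -0.014, -0.103]
[0.0213, -0.0246, 0.0089, 0.024, -0.014, -0.103]
[0.0238, -0.0221, 0.0092, 0.024, -0.014, -0.103]
[0.0261, -0.0193, 0.0093, 0.024, -0.014, -0.103]
[0.028, -0.0163, 0.0094, 0.024, -0.014, -0.103]
[0.0297, -0.0131, 0.0093, 0.024, -0.014, -0.103]
[0.031, -0.0098, 0.0092, 0.024, -0.014, -0.103]
[0.0319, -0.0063, 0.009, 0.024, -0.014, -0.103]
bad 7.930352788594332e-28 end q [ 0.09  0.35 -0.36  0.87 -0.   -0.01] max dq/row 0.096
[0.0, -0.0, 0.041, 0.0, 0.0, 0.0]
[-0.0, -0.0, 0.041, 0.0, 0.0, 0.0]
[-0.0, -0.0, 0.041, 0.0, 0.0, 0.0]
```

>>> carry_out(steps=[[-1, 0.0124, -0.0305, 0.0076, 0.024, -0.014, -0.103], [-1, 0.0155, -0.029, 0.008, 0.024, -0.014, -0.103], [-1, 0.0185, -0.027, 0.0086, 0.024, -0.014, -0.103], [-1, 0.0213, -0.0246, 0.009, 0.024, -0.014, -0.103], [-1, 0.0238, -0.022, 0.009, 0.024, -0.014, -0.103], [-1, 0.026, -0.0193, 0.0093, 0.024, -0.014, -0.103], [-1, 0.028, -0.0163, 0.0094, 0.024, -0.014, -0.103], [-1, 0.0297, -0.013, 0.0093, 0.024, -0.014, -0.103], [-1, 0.031, -0.01, 0.009, 0.024, -0.014, -0.103], [-1, 0.032, -0.006, 0.009, 0.024, -0.014, -0.103], [-1, 0, 0, 0.04, 0, 0, 0], [-1, 0, 0, 0.04, 0, 0, 0], [-1, 0, 0, 0.025, 0, 0, 0], [-1, 0, 0, 0, 0, 0, 0], [-1, 0, 0, 0, 0, 0, 0]])

```text
clock: 62.0
tcp_pos: [0.5148, 0.1261, 0.0962]
orientation: [-0.0, 0.669, 0.744, -0.003]
wrist_force: [0.0, -0.2, -0.3]
finger_gap: -0.0004
```

```bash
cat >> u.py <<'E'
def ball(n,z=.066):
    c=cam(n);a,b=proj(c,[[.59,.134,.068]])[0].astype(int);w=26
    im=c['color'][b-w:b+w,a-w:a+w].astype(int);m=(im.max(2)<62).astype(np.uint8)
    for r in m[::2]: print(''.join('.#'[t] for t in r))
    k,l,s,ce=cv2.connectedComponentsWithStats(m)
    for i in range(1,k):
        if s[i,4]>8: print(n,s[i,4],up(c,[ce[i]+[a-w,b-w]],z)[0].round(4),s[i,2:4])
E
python3 - <<'E'
from u import *
rel2([.515,.127,.077],tool(.105,np.pi/2)); ball('scene');ball('side')
E
```

```text
t 62.0 q [ 0.091  0.33  -0.327  0.919 -0.003 -0.015] tcp [0.5148 0.1261 0.0962] F [ 0.  -0.2 -0.3] gap -0.0004
[[-0.106  0.994 -0.005]
 [ 0.994  0.106 -0.004]
 [-0.003 -0.005 -1.   ]]
TURN [-0.0051  0.0034  0.001 ] rows 0.0 then SHIFT [0.0009 0.0003 0.0192] rows 0.3
########.###........................................
....########........................................
....#######.........................................
....######..........................................
...##.###...........................................
......###...........................................
.....###............................................
..#####.............................................
...###..............................................
....##..............................................
.....#..............................................
....................................................
....................................................
....................................................
....................................................
......................................
[... 1379 characters left out ...]
.
....................................................
....................................................
....................................................
....................................................
....................................................
....................................................
....................................................
....................................................
....................................................
....................................................
....................................................
side 213 [0.5517 0.2849 0.066 ] [17 28]
side 18 [0.6911 0.3297 0.066 ] [11  2]
side 13 [0.5638 0.1335 0.066 ] [4 4]
```

>>> carry_out(steps=[[-1, 0.003, 0, 0.019, 0, 0, 0], [-1, 0, 0, 0, 0, 0, 0], [-1, 0, 0.01, 0, 0, 0, 0], [-1, 0, 0.01, 0, 0, 0, 0], [-1, 0, 0.01, 0, 0, 0, 0], [-1, 0, 0.01, 0, 0, 0, 0], [-1, 0, 0.01, 0, 0, 0, 0], [-1, 0, 0.01, 0, 0, 0, 0], [-1, 0, 0.01, 0, 0, 0, 0], [-1, 0, 0.005, 0, 0, 0, 0], [-1, 0, 0, 0, 0, 0, 0]])

```text
clock: 63.48
tcp_pos: [0.5846, 0.1366, 0.0757]
orientation: [-0.003, 0.669, 0.744, -0.006]
wrist_force: [-12.1, -0.9, 6.5]
finger_gap: -0.0004
```

```bash
python3 - <<'E'
from u import *
st(); 
def asc(im,box,w,h):
    g=cv2.resize(im[box[1]:box[3],box[0]:box[2]],(w,h),interpolation=cv2.INTER_AREA).mean(2)
    for r in g: print(''.join(' .:-=+*#%@'[min(9,int(t/25.6))] for t in r))
c=cam('scene');a,b=proj(c,[[.59,.134,.068]])[0].astype(int);print(a,b);asc(c['color'],(a-20,b-20,a+20,b+20),80,40)
E
```

```text
t 63.48 q [ 0.098  0.476 -0.155  0.954 -0.003 -0.009] tcp [0.5846 0.1366 0.0757] F [-12.1  -0.9   6.5] gap -0.0004
[[-0.106  0.994 -0.014]
 [ 0.994  0.106 -0.005]
 [-0.003 -0.014 -1.   ]]
283 161
------------------------==++--::..........................--==##@@@@##++------==
------------------------====--................::........--##@@@@@@%%++------====
------------------------====::::....::........::......::**@@@@@@@@++==--========
------------------------====::::..::......::....::....--##@@@@@@**==--==--======
----------------------======::..::::::............::::==%%@@@@##==----==--==--==
----------------------======::::::::--::::::::........==@@@@##==------==--====--
----==----------------======--::::------::::::......::++@@##++----==----==------
::--::----------------======--::::----::::::..::....::++%%++--------============
::::::::------------==--====--::--====--::::::....::--**++==--------==--==--====
::::::::::::------------======::--====::::........--++++==--==--================
::::::::::::::::::------====----======::::::......::====--======================
:::::::::::::
[... 1635 characters left out ...]
------::::::::::--------------------------------====
----------------====++++**++==--------------------------==------------::----====
--------------------========------------------------====------------------======
--------------------------------------------======++****------------------======
====--------------------------------------==++++****##**------------------======
========------------------------------------======++**==------------------======
**++++++================----------------------------==--------------------======
********++++++++++++****++++++========----------------------------------========
******************************************##++++++==========------==============
```

>>> carry_out(steps=[[-1, 0, 0.003, 0, 0, 0, 0], [-1, 0, 0, 0, 0, 0, 0]])

```text
clock: 63.78
tcp_pos: [0.5849, 0.1367, 0.0756]
orientation: [-0.005, 0.668, 0.744, -0.008]
wrist_force: [-18.1, -2.1, 11.0]
finger_gap: 0.0004
```

>>> carry_out(steps=[[-1, 0, -0.01, 0, 0, 0, 0], [-1, 0, -0.03, 0, 0, 0, 0], [-1, 0, -0.04, -0.02, 0, 0, 0], [-1, 0, -0.04, -0.05, 0, 0, 0], [-1, 0, -0.03, -0.06, 0, 0, 0], [-1, 0, 0, 0, 0, 0, 0]])

```text
clock: 64.53
tcp_pos: [0.4485, 0.1225, 0.2072]
orientation: [0.003, 0.669, 0.744, 0.001]
wrist_force: [0.4, 0.6, 0.1]
finger_gap: -0.0002
```

```bash
python3 - <<'E'
from u import *
st(); ball('scene');ball('side');rect()
for a,b in((-.215,-.1),(-.1,.045),(.04,.2)): blob('scene',a,b)
E
```

```text
t 64.53 q [ 0.096  0.116 -0.312  1.137 -0.003 -0.01 ] tcp [0.4485 0.1225 0.2072] F [0.4 0.6 0.1] gap -0.0002
[[-0.106  0.994  0.006]
 [ 0.994  0.106 -0.003]
 [-0.004  0.006 -1.   ]]
....................................................
....................................................
....................................................
....................................................
....................................................
....................................................
....................................................
....................................................
....................................................
....................................................
....................................................
....................................................
....................................................
....................................................
....................................................
....................................................
....................................................
.................
[... 2226 characters left out ...]
**
=#@@@@@=@@@@@===+#@*+@@@@==*=*@@@@=+@#====+*
+#@@@@@+%%#@@=%@=*%+*@@@@#=#=+@@+=#@@@%==%=+
##@@@@@**@@@@==+=+@##@@@@+=+@@@@@=@@%@@=#@=+
=#@@@@@*=+@#=%@@@@@@+@@@@=@@@@@@@=#@@@@===%*
=#@@@@@@*%@@@@@@@@@@#=*+#@@@@@@@@#=@@@+*@@%*
*#@@@@@@@@@@@@@@@@@@@+*@@@@@@@@@@@+==#@@@@%*
##@@@@@@@@@@@@@@@@@@@@@@@@@@@@@@@@##@@@@@@@*
=########**###*###%#############*########*#*
==-===---===-=====-=--=======-=---=---------
scene size mm [ 61. 102.] corners(x,y mm) [(-2, -103), (39, -196), (-16, -221), (-58, -128)] ctr -9 -162
scene size mm [58. 99.] corners(x,y mm) [(1, 32), (50, -54), (-1, -83), (-50, 4)] ctr 0 -25
scene size mm [ 58. 100.] corners(x,y mm) [(22, 152), (41, 54), (-16, 43), (-35, 141)] ctr 3 97
```

```bash
python3 - <<'E'
from u import *
# hinge guess: start tip .565,.1335 at -0.5
ax=np.array([np.cos(DY),np.sin(DY),0])
for n in('scene','side'):
    c=cam(n);g=cv2.GaussianBlur(c['color'],(0,0),1).mean(2)
    out=[]
    for off in(-.006,-.003,0,.003,.006):
      row=[]
      for th in np.arange(0,1.01,.1):
        p=np.array([.565,.1335,.022])+ax*(.024+.05*np.sin(th-.5)+off)+[0,0,.05*np.cos(th-.5)]
        u,v=proj(c,[p])[0];f=c['K'][0,0]*.010/(c['R']@p+c['t'])[2]
        Y,X=np.mgrid[0:384,0:512];m=(X-u)**2+(Y-v)**2<f*f;row.append(int(g[m].mean()))
      out.append(row)
    print(n);print(np.array(out))
E
```

```text
scene
[[113 113 112 111 111 112 111 105  92  81  75]
 [114 113 112 111 112 112 107  98  86  76  75]
 [114 113 111 111 112 110 102  91  79  74  78]
 [116 113 112 112 111 106  95  85  75  75  83]
 [116 113 113 112 110 100  89  79  74  81  93]]
side
[[111 112 113 113 112 108  99  88  73  62  58]
 [111 113 113 113 111 101  91  78  68  59  58]
 [112 113 113 112 106  97  84  70  62  61  66]
 [113 113 112 109 101  90  78  67  62  63  72]
 [113 113 111 106  96  81  71  64  64  70  79]]
```

```bash
python3 - <<'E'
from u import *
ax=np.array([np.cos(DY),np.sin(DY),0])
for n,f in(('scene','s1'),('side','d1')):
    c=cam(n)
    i0=cv2.resize(cv2.imread(f'pics/{f}.png'),(512,384),interpolation=cv2.INTER_AREA)
    for nm,im,A in(('start',i0,-.5),('now',c['color'],None)):
        g=cv2.GaussianBlur(im,(0,0),1).mean(2);best=[]
        for dx in np.arange(-.02,.08,.002):
          for dy in(-.004,-.002,0,.002,.004):
            r=dx-.024; z=.022+np.sqrt(max(.05**2-r*r,0))
            p=np.array([.565,.1335,0])+ax*dx+[-dy*ax[1],dy*ax[0],z]
            u,v=proj(c,[p])[0];R=c['K'][0,0]*.011/(c['R']@p+c['t'])[2]
            Y,X=np.mgrid[0:384,0:512];best.append((g[(X-u)**2+(Y-v)**2<R*R].mean(),dx,dy))
        best.sort();print(n,nm,[(round(a),round(b,3),d) for a,b,d in best[:5]])
E
```

```text
scene start [(65, np.float64(0.002), 0.002), (66, np.float64(0.002), 0.004), (67, np.float64(-0.0), 0.004), (67, np.float64(-0.0), 0.002), (67, np.float64(0.004), 0.002)]
scene now [(75, np.float64(0.044), 0.002), (77, np.float64(0.044), 0), (77, np.float64(0.044), -0.002), (77, np.float64(0.042), 0), (77, np.float64(0.046), 0)]
side start [(59, np.float64(-0.0), -0.002), (59, np.float64(-0.0), 0.002), (59, np.float64(-0.004), 0.002), (60, np.float64(0.002), 0.004), (60, np.float64(-0.002), 0.002)]
side now [(61, np.float64(0.04), -0.004), (61, np.float64(0.042), -0.004), (61, np.float64(0.044), -0.004), (62, np.float64(0.042), -0.002), (62, np.float64(0.04), -0.002)]
```

>>> carry_out(steps=[[-1, 0, 0.05, 0.02, 0, 0, 0], [-1, 0, 0.055, 0.05, 0, 0, 0], [-1, 0, 0, 0.051, 0, 0, 0], [-1, 0, 0, 0, 0, 0, 0], [-1, 0, 0, 0, 0, 0, 0]])

```text
clock: 65.65
tcp_pos: [0.5418, 0.1319, 0.0898]
orientation: [-0.0, 0.669, 0.744, -0.003]
wrist_force: [-0.0, 0.2, -0.4]
finger_gap: -0.0003
```

```bash
python3 - <<'E'
from u import *
rel2([.593,.1365,.086],tool(.105,np.pi/2))
E
```

```text
t 65.65 q [ 0.097  0.383 -0.265  0.927 -0.003 -0.009] tcp [0.5418 0.1319 0.0898] F [-0.   0.2 -0.4] gap -0.0003
[[-0.106  0.994 -0.004]
 [ 0.994  0.106 -0.004]
 [-0.003 -0.004 -1.   ]]
TURN [-0.0042  0.0034  0.001 ] rows 0.0 then SHIFT [-0.0008  0.0514  0.0038] rows 0.8
```

>>> carry_out(steps=[[-1, -0.001, 0.015, 0.002, 0, 0, 0], [-1, 0, 0.015, 0, 0, 0, 0], [-1, 0, 0.01, 0, 0, 0, 0], [-1, 0, 0.006, 0, 0, 0, 0], [-1, 0, 0.004, 0, 0, 0, 0], [-1, 0, 0, 0, 0, 0, 0]])

```text
clock: 66.4
tcp_pos: [0.5871, 0.1357, 0.0875]
orientation: [-0.003, 0.669, 0.744, -0.006]
wrist_force: [-14.0, -2.0, 14.5]
finger_gap: -0.0002
```

>>> carry_out(steps=[[-1, 0, -0.005, 0, 0, 0, 0], [-1, 0, -0.03, 0, 0, 0, 0], [-1, 0, -0.05, -0.02, 0, 0, 0], [-1, 0, -0.04, -0.06, 0, 0, 0], [-1, 0, -0.02, -0.06, 0, 0, 0], [-1, 0, 0, 0, 0, 0, 0]])

```text
clock: 67.15
tcp_pos: [0.455, 0.1223, 0.2241]
orientation: [0.003, 0.669, 0.744, 0.001]
wrist_force: [0.8, 0.3, 0.2]
finger_gap: -0.0001
```

```bash
python3 - <<'E'
from u import *
ax=np.array([np.cos(DY),np.sin(DY),0]);st()
from scipy.optimize import minimize
for n,f in(('scene','s1'),('side','d1')):
    c=cam(n);Y,X=np.mgrid[0:384,0:512]
    i0=cv2.resize(cv2.imread(f'pics/{f}.png'),(512,384),interpolation=cv2.INTER_AREA)
    for nm,im,z0,x0 in(('start',i0,.066,0),('now',c['color'],.066,.045)):
        g=im.astype(float).mean(2)
        p=np.array([.565,.1335,z0])+ax*x0;u,v=proj(c,[p])[0];pxmm=c['K'][0,0]/(c['R']@p+c['t'])[2]/1000
        def cost(w): # disc contrast
            d=np.hypot(X-w[0],Y-w[1]);m=1/(1+np.exp((d-12*pxmm)/.5));k=1/(1+np.exp((d-17*pxmm)/.5))-m
            return (g*m).sum()/m.sum()-.5*(g*k).sum()/k.sum()
        best=min(((cost((u+a,v+b)),u+a,v+b) for a in np.arange(-6,6.1,.5) for b in np.arange(-6,6.1,.5)))
        print(n,nm,'px/mm',round(pxmm,3),'at z=.066:',up(c,[best[1:]],z0)[0].round(4),'cost',round(best[0]))
rect()
E
```

```text
t 67.15 q [ 0.094  0.119 -0.266  1.18  -0.003 -0.012] tcp [0.455  0.1223 0.2241] F [0.8 0.3 0.2] gap -0.0001
[[-0.106  0.994  0.006]
 [ 0.994  0.106 -0.003]
 [-0.004  0.006 -1.   ]]
scene start px/mm 0.304 at z=.066: [0.5656 0.1363 0.066 ] cost 21
scene now px/mm 0.306 at z=.066: [0.6089 0.1403 0.066 ] cost 24
side start px/mm 0.243 at z=.066: [0.563 0.134 0.066] cost 16
side now px/mm 0.241 at z=.066: [0.6067 0.1351 0.066 ] cost 17
=****#*##*#*##*#**#*#***##***#*#*#*****#****
+*@@@@@@@@@@@@@@@@@@@@@@@@@@@@@@@@@@@@@@@@@*
*#@@@@@@@@@@@@@@@@@@@@@@@@@@@@@@@@@@@@@@@@@*
=#@@@@@@@@@@@@@@%@@@@@@@@@*+@@@@@@@@@@@@@@@*
=*@@@@@@@@@%**+=+@@@@@@@#==+%@@@@@@@@@@@*%@*
+#@@@@@**=+===@=+@@@@@#==*@=*@@@@@@@@@===+@*
*#@@@@#=+@@@==%=+@@@@+%#====+#@@@@@%+==@#=**
=#@@@@@=@@@@@===+#@*+@@@@==*=*@@@@=+@#====+*
+#@@@@@+%%#@@=%@=+%=*@@@@#=#=+@@+=#@@@%==%=+
##@@@@@**@@@@==+=+@##@@@@+=+@@@@@=@@%@@=#@=+
=#@@@@@*=+@#=%@@@@@@=@@@@=@@@@@@@=#@@@@===%*
=#@@@@@@*%@@@@@@@@@@#=*=#@@@@@@@@#=@@@+*@@%*
*#@@@@@@@@@@@@@@@@@@@+*@@@@@@@@@@@+==#@@@@%*
##@@@@@@@@@@@@@@@@@@@@@@@@@@@@@@@@##@@@@@@@*
=########**###*###%######################*#*
==--==---===-=====-=--=====-=-=-=-----------<stdin>:11: RuntimeWarning: overflow encountered in exp
```

```bash
python3 - <<'E'
from u import *
env.hand_in();print('ok')
E
```

```text
the job is handed in; nothing more can be done
ok
```

I turned all three grey dial plates over at the fence, laid them face up on the light desk and pushed the lamp switch over to a hard stop. I handed in at about 67 s; `hand_in` gives no verdict.

**How it went:** Each plate's edge was worked against the fence until it leaned there, then regripped by its thickness and laid on the desk. The pink, yellow and turquoise look-alikes were left alone. Three things went wrong on the way and were put right:
- **First plate:** it slipped from the grip, landed leaning on the fence and was regripped there.
- **Third plate:** one grasp missed and was repeated.
- **Second plate:** after I had laid it, it was knocked down to the desk's lip. I lifted it and set it back up the slope.

**Plates, last checks:** Both fixed cameras showed three separate, full-size face-up outlines. In the desk frame their centres are at about (-9, -162), (0, -25) and (3, 97) mm, inside the limits. I judged flatness only from these outlines and did not measure it.

**Switch, last checks:** These did not fully agree.
- **By force:** two separate pushes at different heights both stopped dead, one at about 18 N sideways. I read that as the end of its travel.
- **By camera:** the ball moved about 43–44 mm, against 48 mm for the full swing. That puts the lever at about 0.9 rad, give or take 0.05. The limit is 0.85, so the margin is thin by this measure.

**Bystanders:** I never touched the mug, the Morse key or the screwdriver on purpose, but I did not measure their positions again at the end.

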